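# Stow the jars in the latched drawer

## Task

Release the child lock of the white drawer unit by pressing the red bar on its top down at its middle so that both ends go well down together, then pull the drawer fully open by its handle. Stand every jar from the lazy susan upright on the drawer's floor and, once they are all in and let go, push the drawer fully shut. Leave the green box, the scoop and the blue tin where they are.

Things in the scene. Friction and masses are not known exactly. Their poses are not given: they have to be found in the camera images.
- unit: White laminate drawer unit standing fixed on the worktop: carcass 260 deep x 380 wide x 120 mm high. Origin at worktop height under the middle of the carcass's front edge; +x points into the unit (away from the robot), so the drawer opens along its -x; +y is its left as seen from the robot; z up. A red release bar lies along its top.
- drawer (a joint): The drawer's slide in m: 0 shut, 0.15 fully open (its stop); it opens along the unit's -x, stays where it is left and takes about 2 N, plus 12 N per m/s, to move. Its front panel is 376 wide, from 14 to 116 mm above the worktop; the outer face lies 17 mm in front of the unit's origin when shut, the inner face 1 mm in front.
- drawer_handle (a point): Middle of the steel bar handle on the drawer front (moves with the drawer): a horizontal round bar 140 mm long along the unit's y, about 12 mm thick, its axis 35 mm in front of the panel's face and 93 mm above the worktop (27 mm below the unit's top). It can be pinched from above, or hooked from behind the bar.
- drawer_in (a point): Point on the drawer's inner floor (moves with the drawer, same axes as the unit): on the centre line, 76 mm behind the front panel's inner face, 30 mm above the worktop; with the drawer fully open it is midway between the front panel and the unit. The inner floor reaches 76 mm towards the front and 147 mm towards the back of it, and 162 mm to either side; side walls stand 45 mm above the floor. Inner height of the unit above this floor is 78 mm.
- bar_press (a joint): How far the middle of the red release bar is pressed down, in m: 0 at rest, 0.010 at its stop; a spring of 1.8 N at rest, 6.3 N at the stop brings it back.
- bar_tilt (a joint): Rocking of the release bar about its centre in rad (about the unit's x, 0 level, positive lifts the left end); a spring of 3 N m per rad levels it. Pressing off centre makes one end go down and the other lag.
- bar_mid (a point): Middle of the release bar's top face. The bar is red with a white band at its centre, 240 mm long along the unit's y, 28 mm wide, 12 mm thick; at rest its top is 144 mm above the worktop, 24 mm above the unit's top, and 50 mm behind the unit's origin.
- bar_left (a point): Top face of the bar near its left end, 115 mm to the +y of its middle.
- bar_right (a point): Top face of the bar near its right end, 115 mm to the -y of its middle.
- susan: Round wooden lazy susan tray, 290 mm across, top 30 mm above the worktop, fixed (it does not turn). Origin at worktop height under its centre. The jars stand on it about 78 mm from its centre.
- jar0: Greenish glass jar with a black lid, a plain upright cylinder 54 mm across and 66 mm tall (lid the top 22 mm, heavy base), 0.15 to 0.31 kg. Origin at the centre of its underside, z up along it. May be absent.
- jar1: Greenish glass jar with a blue lid, a plain upright cylinder 54 mm across and 66 mm tall (lid the top 22 mm, heavy base), 0.15 to 0.31 kg. Origin at the centre of its underside, z up along it. May be absent.
- jar2: Greenish glass jar with a yellow lid, a plain upright cylinder 54 mm across and 66 mm tall (lid the top 22 mm, heavy base), 0.15 to 0.31 kg. Origin at the centre of its underside, z up along it. May be absent.
- jar3: Greenish glass jar with an orange lid, a plain upright cylinder 54 mm across and 66 mm tall (lid the top 22 mm, heavy base), 0.15 to 0.31 kg. Origin at the centre of its underside, z up along it. May be absent.
- jar4: Greenish glass jar with a white lid, a plain upright cylinder 54 mm across and 66 mm tall (lid the top 22 mm, heavy base), 0.15 to 0.31 kg. Origin at the centre of its underside, z up along it. May be absent.
- green_box: Green plastic stacking box, open, 150 x 110 x 70 mm, not part of the job. Origin at the centre of its underside.
- scoop: Aluminium scoop, about 170 mm long, 30 mm high, not part of the job. Origin at its underside where handle and blade meet; the handle points to its -x.
- tin: Blue tin, 70 mm across, 100 mm tall, not part of the job. Origin at the centre of its underside.
Not all that is in view belongs to the job. Leave any pink look-alike of the jar2 alone.

How it is judged:
By the outcome, as a careful person would: the job done as asked, in the order asked, and still so for the second after the job is handed in, with the robot touching nothing.
Of jar0, jar1, jar2, jar3, jar4 only 3 to 4 are there at a start; the rules pass over those that are not, and their reading is None.
At some moment in a run one of jar0, jar1, jar2, jar3, jar4 may be knocked a few centimetres aside while the robot is not near it.
It also fails if it takes over 210 s, if anything falls off the work surface, if the arm or the gripper's body presses on something with over 40 N, if the wrist force passes 120 N, or if a joint passes its speed limit or range.

## Robot

A 6-joint arm with a two-finger parallel gripper is mounted at the origin on the work surface. World frame = base frame: x ahead of the robot, y to its left, z up, the work surface at z = 0. Lengths are in m, angles in rad, forces in N, time in s.
With the tool pointing down it reaches from about 0.375 to 0.9 m from the base axis. Payload 3.1 kg.
Tool frame: the origin (TCP) lies at the very end of the fingers, on their centre line; the grasp point (between the pads) lies 19 mm behind it; z points along the fingers, y is the direction in which the jaws open and shut (so a half turn about z gives the same grasp; the last joint's range is limited). The gripper opens to 87 mm and grips with 3 to 60 N. Pads are 19 mm wide; open, the fingers measure 117 mm over their backs; the gripper's body (75 mm by 190 mm) begins 51 mm behind the grasp point.
Start: joints at [1.048, 0.527, 1.433, -0, 1.181, -0.178], TCP at [0.211, 0.588, 0.223] pointing down, gripper open.
Joint ranges: [-3.08, 3.08], [-0.75, 2.2], [0.22, 2.44], [-1.43, 4.57], [0, 2.65], [-2.85, 2.85]. Speed limits (rad/s): [2.79, 2.79, 3.14, 3.14, 3.14, 3.14].

## Interface

Orientations are given as a unit quaternion [x, y, z, w].
In Python, from rig import robot, optics gives the robot as it stands.
- The arm moves only by the shell command python3 -m inch 'ROWS' [FORCE]. ROWS is JSON, a list of rows, each an object of numbers: "ax", "ay", "az": the turn, a rotation vector about the tool's x, y, z in rad; "dx", "dy", "dz": the shift along the tool's x, y, z in mm; "gripper": the opening in per cent of the stroke, from 0 (shut) to 100 (fully open). In form: [{"ax": .., "ay": .., "az": .., "dx": .., "dy": .., "dz": .., "gripper": ..}, ...]. A call has 1 to 8 rows; each row shifts and turns the commanded pose from where the row before left it, along the tool's axes as they then stand; what a row does not reach is not made up. A row lasts 1/10 s, in which the tool goes at most 50 mm and 8.59 degrees, less where a joint would pass 70% of its speed; a pose out of reach is approached as far as the arm can. A call with a gripper value outside its range is refused whole. The fingers move at their own pace and stop on an object; FORCE is the grip in N (left out, the last holds). Time passes only in rows, so rows that do not move let the fingers close. It gives the time, the measured TCP pose, the force and the opening at its end, in the units of the state.
- robot.get_obs(): the state, without advancing time (a new reading comes with each control period).
- optics.camera(name): name is "scene" or "top" or "wrist"; returns a dict with "img" (480x640x3 uint8, red, green, blue), "depth" (480x640 float32, m along the optical axis (not along the pixel's ray), 0 where there is no reading), "camera_matrix" (3x3 intrinsics, pixels), "position" and "attitude" of the camera in the world. Camera axes: x right, y up, looking along -z (the intrinsics and any distortion apply to the point x, -y, -z); pixel columns grow to the right and rows downward; lengths in m; the calibration is good to about 2 mm. A picture is of the moment at which its call begins.
- robot.hand_in(): hands the job in, once; it reports no verdict.
The state is a dict: "time": time; "q": joint angles; "joint_velocities": joint speeds; "joint_torque": joint torques, N m; "position": TCP position; "tool_rot": TCP orientation; "ft_force": force on the tool from outside, world axes, zero at the start; "moment": the same for the moment, N m; "grip_width": finger opening in m.
Only numpy, scipy, OpenCV 4.12 (cv2) and the standard library are available. Lean on these libraries where they do the work, as an engineer would, in place of code of your own. Each camera call takes 0.05 s, during which the arm holds its last target.

## Working session

There is one attempt and no reset: what is moved stays moved. The work goes in short steps, Python scripts to look and compute and a shell command to move; the robot and the scene stay as the last step left them, time stands still between calls to the robot, and variables do not carry over. Pictures are saved under pics/ and viewed, and the job is handed in when it is done.

```bash
ls; mkdir -p pics; cat > h.py <<'E'
import numpy as np, cv2
from rig import robot, optics
from scipy.spatial.transform import Rotation as R
def cam(n):
    c=optics.camera(n); return c
def Rm(c):
    a=np.array(c['attitude'],float)
    return a if a.shape==(3,3) else R.from_quat(a).as_matrix()
def pts(c):
    K=np.array(c['camera_matrix']);d=c['depth'];v,u=np.mgrid[0:480,0:640]
    x=(u-K[0,2])/K[0,0]*d;y=(v-K[1,2])/K[1,1]*d
    P=np.stack([x,-y,-d],-1)
    return P@Rm(c).T+np.array(c['position'])
def ray(c,u,v,z):
    K=np.array(c['camera_matrix']);d=np.array([(u-K[0,2])/K[0,0],-(v-K[1,2])/K[1,1],-1])
    d=Rm(c)@d;p=np.array(c['position']);return p+d*(z-p[2])/d[2]
def save(c,f): cv2.imwrite('pics/'+f,cv2.cvtColor(c['img'],cv2.COLOR_RGB2BGR))
E
python3 - <<'E'
from h import *
for n in ['scene','top','wrist']:
    c=cam(n);save(c,n+'0.png');np.savez('pics/'+n+'0.npz',**{k:np.array(v) for k,v in c.items()})
    print(n,c['position'],c['attitude'],c['camera_matrix'],[k for k in c])
print(robot.get_obs())
E
```

```text
pics
scene [ 1.34398944 -0.62116121  0.85184613] [0.42442581 0.20888713 0.41130825 0.77913697] [[485.79799099   0.         321.89909857]
 [  0.         485.79799099 242.99052568]
 [  0.           0.           1.        ]] ['img', 'depth', 'camera_matrix', 'position', 'attitude']
top [0.28030408 0.01831821 1.40347893] [ 0.05858255 -0.04497157 -0.70063123  0.70969114] [[534.84460291   0.         327.79155707]
 [  0.         534.84460291 238.06480763]
 [  0.           0.           1.        ]] ['img', 'depth', 'camera_matrix', 'position', 'attitude']
wrist [0.14301997 0.61292125 0.38327319] [-0.11107541 -0.07732895  0.57043863  0.8101125 ] [[338.41279947   0.         319.11414842]
 [  0.         338.41279947 237.90409305]
 [  0.           0.           1.        ]] ['img', 'depth', 'camera_matrix', 'position', 'attitude']
{'time': 0.15, 'q': array([ 1.04747770e+00,  5.28298344e-01,  1.43363165e+00, -7.99776324e-06,
        1.18139422e+00, -1.78475765e-01]), 'joint_velocities': array([-1.15733284e-03, -5.07843759e-05, -2.52529220e-03,  1.41701763e-04,
        8.17973046e-05,  1.89684240e-04]), 'joint_torque': array([ 3.02289334e-05, -4.40427482e+01, -1.76842618e+01,  6.32329797e-02,
        5.52056939e-02, -1.07796561e-04]), 'position': array([0.21094833, 0.58771299, 0.22176081]), 'tool_rot': array([ 1.71566811e-01,  9.85172107e-01, -8.14294417e-04, -2.94130696e-04]), 'ft_force': array([ 1.24859455,  0.07100353, -0.48645995]), 'moment': array([-0.01295184, -0.01751968, -0.01787008]), 'grip_width': 0.08692834502275985}
```

View pics/top0.png

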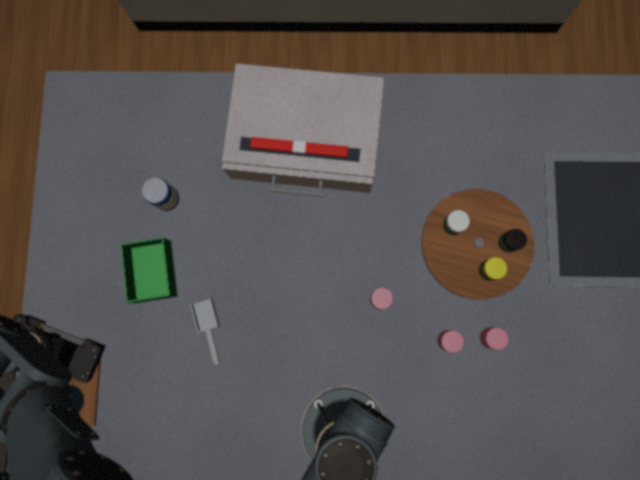

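View pics/scene0.png

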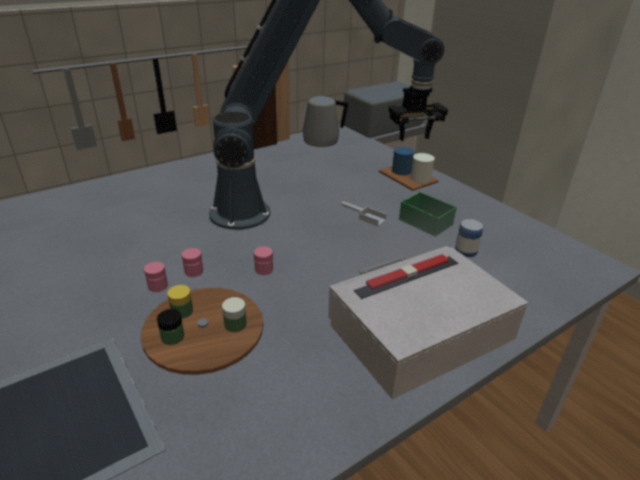

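The top view shows three jars on the susan: white lid (457,221), black lid (514,240) and yellow lid (495,268). Pink look-alikes stand off it at (381,298), (452,341) and (496,338). The red bar's white band is at about (300,147), with the handle in front at about (298,190). The other things that could be mistaken for jars are the blue tin (157,190) and, in the scene view, the cups at (402,160) and (423,167).

```bash
python3 - <<'E'
from h import *
for n in ['top','scene']:
    c=dict(np.load(f'pics/{n}0.npz'));P=pts(c)
    hsv=cv2.cvtColor(c['img'],cv2.COLOR_RGB2HSV)
    H,S,V=[hsv[...,i].astype(int) for i in range(3)]
    rows={'red':((H<6)|(H>176))&(S>180)&(V>100),'yellow':(H>20)&(H<35)&(S>180)&(V>90)&(P[...,2]>.05),'black':(V<30)&(P[...,2]>.08)&(P[...,2]<.12)&(P[...,0]>.3),
     'white':(S<60)&(V>110)&(P[...,2]>.08)&(P[...,2]<.11)&(P[...,1]<-.1),'pink':(H>165)&(H<178)&(S>80)&(S<180)&(V>100),'unit':(P[...,2]>.113)&(P[...,2]<.127)&(P[...,0]>.45)&(P[...,0]<1)&(abs(P[...,1])<.4)}
    for k,m in rows.items():
        m=cv2.morphologyEx(m.astype(np.uint8),cv2.MORPH_OPEN,np.ones((3,3)))
        nn,l,st,ce=cv2.connectedComponentsWithStats(m)
        for i in range(1,nn):
            if st[i,4]<60: continue
            mm=l==i; q=P[mm]; 
            print(n,k,ce[i].round(1),st[i,4],'med',np.median(q,0).round(4),'mean',q.mean(0).round(4), 'min',np.percentile(q,2,0).round(3),'max',np.percentile(q,98,0).round(3))
            if k=='unit':
                print('rect',cv2.minAreaRect(q[:,:2].astype(np.float32)))
            if k=='red':
                r=cv2.minAreaRect(q[:,:2].astype(np.float32));print('rect',r)
c=dict(np.load('pics/top0.npz'))
print('ray lids',[ray(c,u,v,.096).round(4) for u,v in [(457,221),(514,240),(495,268)]],'susan',ray(c,479,242,.03).round(4))
im=c['img'][180:360,360:560];cv2.imwrite('pics/crop1.png',cv2.cvtColor(cv2.resize(im,None,fx=3.5,fy=3.3,interpolation=2),cv2.COLOR_RGB2BGR))
E
```

```text
top red [270.9 144.4] 375 med [0.6963 0.1865 0.1446] mean [0.6962 0.1866 0.1447] min [0.683 0.139 0.14 ] max [0.709 0.233 0.15 ]
rect ((0.696349024772644, 0.18668004870414734), (0.0987854078412056, 0.024244146421551704), 84.77257537841797)
top red [326.6 150. ] 379 med [0.6831 0.0491 0.1444] mean [0.6832 0.0499 0.1445] min [0.67  0.004 0.14 ] max [0.697 0.096 0.149]
rect ((0.6831662654876709, 0.05026162043213844), (0.09716557711362839, 0.02622292749583721), 85.00071716308594)
top black [513.8 239.5] 253 med [ 0.4762 -0.4118  0.096 ] mean [ 0.4751 -0.4118  0.0955] min [ 0.453 -0.436  0.083] max [ 0.494 -0.39   0.102]
top white [457.9 220.8] 352 med [ 0.5195 -0.2762  0.0965] mean [ 0.5199 -0.276   0.0966] min [ 0.497 -0.3    0.091] max [ 0.543 -0.252  0.102]
top pink [498.8 337.2] 205 med [ 0.2381 -0.3771  0.0669] mean [ 0.2377 -0.3724  0.0799] min [ 0.214 -0.393  0.06 ] max [ 0.259 -0.349  0.073]
top unit [303.2 120.2] 14097 med [0.7735 0.1101 0.1201] mean [0.7687 0.1107 0.1201] min [ 0.627 -0.072  0.115] max [0.898 0.295 0.126]
rect ((0.7631617784500122, 0.11209196597337723), (0.3807
[... 473 characters left out ...]
 -0.07   0.696]
scene pink [191.  253.9] 165 med [ 0.2327 -0.265   0.0672] mean [ 0.2373 -0.2669  0.0717] min [ 0.206 -0.288  0.061] max [ 0.252 -0.242  0.071]
scene pink [153.9 267.9] 185 med [ 0.24   -0.3721  0.0674] mean [ 0.2449 -0.3737  0.0713] min [ 0.215 -0.395  0.062] max [ 0.26  -0.35   0.071]
scene unit [426.5 302.9] 11262 med [0.7939 0.0811 0.1213] mean [0.7858 0.0902 0.1212] min [ 0.628 -0.079  0.116] max [0.902 0.291 0.125]
rect ((0.7611079216003418, 0.11173001676797867), (0.3842702805995941, 0.2825005352497101), 84.63945770263672)
ray lids [array([ 0.5195, -0.2739,  0.096 ]), array([ 0.4736, -0.4122,  0.096 ]), array([ 0.4041, -0.3637,  0.096 ])] susan [ 0.4772 -0.344   0.03  ]
```

View pics/crop1.png

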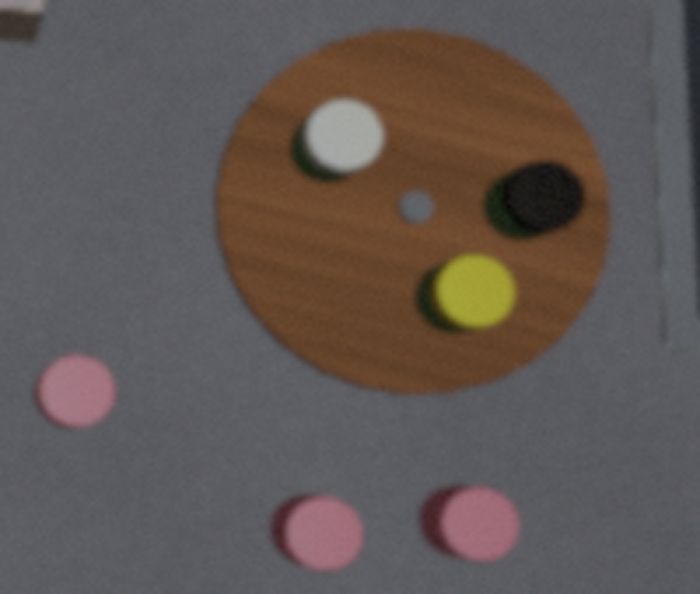

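Three jars are present: jar0 (black), jar2 (yellow) and jar4 (white). All lids sit at about 0.096 m, which matches 30+66 mm. The pink ones stand on the worktop off the susan, so I exclude them. Next is a helper that works out distances, then the bar.

```bash
cat >> h.py <<'E'
YAW=-0.0963
def uw(x,y,z,o=(0.641,0.1233)):
    c,s=np.cos(YAW),np.sin(YAW); return np.array([o[0]+c*x-s*y,o[1]+s*x+c*y,z])
def to(t,jaw=None):
    o=robot.get_obs();M=R.from_quat(o['tool_rot']).as_matrix()
    if jaw is not None:
        a=np.arctan2(M[1,1],M[0,1]); d=(jaw-a+np.pi/2)%np.pi-np.pi/2
        print('az',round(-d,4)); Rt=R.from_rotvec([0,0,d]).as_matrix()@M
        # straighten tilt
        rv=(R.from_matrix(M.T)*R.from_matrix(Rt)).as_rotvec(); M=Rt
    print('pos',o['position'].round(4),'tilt',M[:,2].round(4),'t',round(o['time'],2),'q',o['q'].round(2))
    print('d tool mm (after turn)',(M.T@(np.array(t)-o['position'])*1000).round(1))
E
python3 - <<'E'
from h import *
c=dict(np.load('pics/top0.npz'));print('band',ray(c,300,147,.144))
print(uw(.05,0,.144),uw(-.052,0,.093),uw(-.075,0,.03))
to([.690,.1184,.20],np.pi/2+YAW)
E
```

```text
band [0.69035447 0.11509801 0.144     ]
[0.69076834 0.11849244 0.144     ] [0.58924093 0.12829986 0.093     ] [0.56634749 0.13051134 0.03      ]
az -0.2485
pos [0.2109 0.5877 0.2218] tilt [-5.0e-04 -1.7e-03 -1.0e+00] t 0.15 q [ 1.05  0.53  1.43 -0.    1.18 -0.18]
d tool mm (after turn) [-522.  -421.    22.3]
```

```bash
python3 -m inch '[{"az":-0.124,"gripper":0},{"az":-0.124},{"dx":-37,"dy":-30},{"dx":-37,"dy":-30},{"dx":-37,"dy":-30},{"dx":-37,"dy":-30},{"dx":-37,"dy":-30},{"dx":-37,"dy":-30}]'
python3 -m inch '[{"dx":-37,"dy":-30},{"dx":-37,"dy":-30},{"dx":-37,"dy":-30},{"dx":-37,"dy":-30},{"dx":-37,"dy":-30},{"dx":-37,"dy":-30},{"dx":-37,"dy":-30},{}]'
python3 -c "
from h import *
to([.6905,.1184,.16],np.pi/2+YAW);print(robot.get_obs()['grip_width'],robot.get_obs()['ft_force'])"
```

```text
az -0.2485
pos [0.2109 0.5877 0.2218] tilt [-5.0e-04 -1.7e-03 -1.0e+00] t 0.15 q [ 1.05  0.53  1.43 -0.    1.18 -0.18]
d tool mm (after turn) [-522.5 -420.9   62.3]
0.08692834502275985 [ 1.24859455  0.07100353 -0.48645995]invalid input
invalid input
```

```bash
python3 -m inch '[{"ax":0,"ay":0,"az":-0.124,"dx":0,"dy":0,"dz":0,"gripper":0},{"ax":0,"ay":0,"az":-0.124,"dx":0,"dy":0,"dz":0,"gripper":0}]' 20
```

```text
time: 0.35
position: [0.211, 0.5879, 0.2221]
tool_rot: [0.046, 0.999, -0.0, -0.0]
ft_force: [0.4, 0.1, 0.4]
grip_width: 0.0779
```

```bash
python3 -c "
from h import *
to([.6905,.1184,.16],np.pi/2+YAW)"; python3 -m inch --help | head
```

```text
az 0.0046
pos [0.211  0.5879 0.2221] tilt [-5.e-04 -9.e-04 -1.e+00] t 0.35 q [ 1.05  0.53  1.43  0.    1.18 -0.43]
d tool mm (after turn) [-522.4 -421.2   62.2]invalid input: not JSON, or not a number
```

All keys are required in each row. Moving to above the bar.

```bash
python3 -m inch '[{"ax":0,"ay":0,"az":0,"dx":-37,"dy":-30,"dz":0,"gripper":0},{"ax":0,"ay":0,"az":0,"dx":-37,"dy":-30,"dz":0,"gripper":0},{"ax":0,"ay":0,"az":0,"dx":-37,"dy":-30,"dz":0,"gripper":0},{"ax":0,"ay":0,"az":0,"dx":-37,"dy":-30,"dz":0,"gripper":0},{"ax":0,"ay":0,"az":0,"dx":-37,"dy":-30,"dz":0,"gripper":0},{"ax":0,"ay":0,"az":0,"dx":-37,"dy":-30,"dz":0,"gripper":0},{"ax":0,"ay":0,"az":0,"dx":-37,"dy":-30,"dz":0,"gripper":0}]'
python3 -m inch '[{"ax":0,"ay":0,"az":0,"dx":-37,"dy":-30,"dz":0,"gripper":0},{"ax":0,"ay":0,"az":0,"dx":-37,"dy":-30,"dz":0,"gripper":0},{"ax":0,"ay":0,"az":0,"dx":-37,"dy":-30,"dz":0,"gripper":0},{"ax":0,"ay":0,"az":0,"dx":-37,"dy":-30,"dz":0,"gripper":0},{"ax":0,"ay":0,"az":0,"dx":-37,"dy":-30,"dz":0,"gripper":0},{"ax":0,"ay":0,"az":0,"dx":-37,"dy":-30,"dz":0,"gripper":0},{"ax":0,"ay":0,"az":0,"dx":-37,"dy":-30,"dz":0,"gripper":0},{"ax":0,"ay":0,"az":0,"dx":0,"dy":0,"dz":0,"gripper":0}]'
python3 -c "
from h import *
to([.6905,.1184,.16],np.pi/2+YAW)
c=cam('wrist');save(c,'w1.png');np.savez('pics/w1.npz',**c)
P=pts(c);hsv=cv2.cvtColor(c['img'],cv2.COLOR_RGB2HSV).astype(int);H,S,V=hsv[...,0],hsv[...,1],hsv[...,2]
m=((H<6)|(H>176))&(S>180)&(V>80)
q=P[m];r=cv2.minAreaRect(q[:,:2].astype(np.float32));print(r,np.median(q,0))
"
```

```text
time: 1.05
position: [0.4497, 0.3526, 0.2224]
tool_rot: [0.048, 0.999, -0.0, -0.0]
ft_force: [0.2, 1.6, -1.1]
grip_width: 0.0233
time: 1.85
position: [0.6908, 0.1143, 0.2218]
tool_rot: [0.051, 0.999, -0.001, 0.002]
ft_force: [0.2, -0.3, 0.8]
grip_width: 0.0004
az -0.0066
pos [0.6908 0.1143 0.2218] tilt [ 0.0038 -0.0023 -1.    ] t 1.85 q [ 0.01  0.63  1.23 -0.    1.28 -1.46]
d tool mm (after turn) [ 0.9  4.2 61.8]
((0.6621828079223633, 0.11754611134529114), (0.2471330314874649, 0.08850527554750443), 84.74136352539062) [0.69214658 0.13453668 0.14327054]
```

View pics/w1.png

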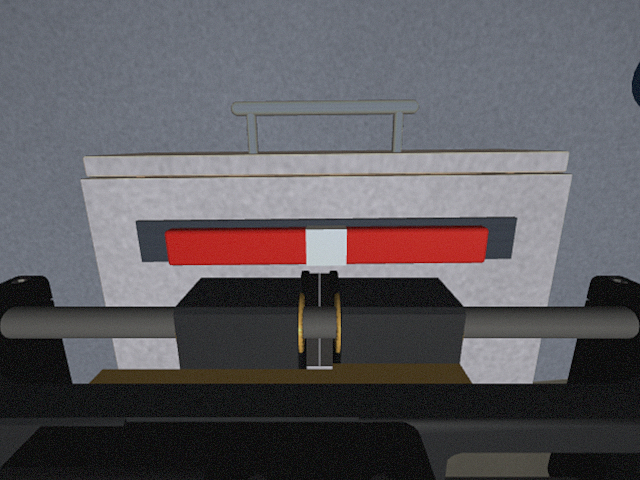

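The wrist view shows the red bar spanning columns 167–487 with the white band at (326,246). The handle runs from (233,107) to (417,107), and the closed fingertips are at column 319, so slightly to one side of the band.

```bash
python3 -c "
from h import *
c=dict(np.load('pics/w1.npz'))
for u in (167,487,326.5): print(ray(c,u,246,.144).round(4))
for u in (233,417): print('handle',ray(c,u,107,.093).round(4))
"
```

```text
[0.6803 0.0025 0.144 ]
[0.7043 0.2379 0.144 ]
[0.6923 0.1199 0.144 ]
handle [0.5842 0.0559 0.093 ]
handle [0.5992 0.2028 0.093 ]
```

```bash
sed -i 's/0.641,0.1233/0.642,0.1238/' h.py; python3 -m inch '[{"ax":0,"ay":0,"az":0,"dx":-1,"dy":5,"dz":0,"gripper":0},{"ax":0,"ay":0,"az":0,"dx":0,"dy":0,"dz":35,"gripper":0},{"ax":0,"ay":0,"az":0,"dx":0,"dy":0,"dz":33,"gripper":0},{"ax":0,"ay":0,"az":0,"dx":0,"dy":0,"dz":0,"gripper":0},{"ax":0,"ay":0,"az":0,"dx":0,"dy":0,"dz":0,"gripper":0}]'
python3 -c "
from h import *
to(uw(.05,0,.134),np.pi/2+YAW)"
```

```text
time: 2.4
position: [0.6866, 0.1266, 0.1545]
tool_rot: [0.047, 0.999, 0.0, -0.001]
ft_force: [0.3, -0.5, 0.2]
grip_width: 0.0002
az 0.0015
pos [0.6866 0.1266 0.1545] tilt [-1.8e-03  2.0e-04 -1.0e+00] t 2.4 q [ 0.02  0.7   1.29  0.    1.15 -1.45]
d tool mm (after turn) [-5.9 -7.1 20.5]
```

```bash
python3 -m inch '[{"ax":0,"ay":0,"az":0,"dx":-6,"dy":-7,"dz":0,"gripper":0},{"ax":0,"ay":0,"az":0,"dx":0,"dy":0,"dz":0,"gripper":0},{"ax":0,"ay":0,"az":0,"dx":0,"dy":0,"dz":0,"gripper":0},{"ax":0,"ay":0,"az":0,"dx":0,"dy":0,"dz":0,"gripper":0}]'
python3 -c "
from h import *
to(uw(.05,0,.134),np.pi/2+YAW)"
```

```text
time: 2.8
position: [0.6934, 0.1173, 0.1556]
tool_rot: [0.049, 0.999, 0.0, 0.001]
ft_force: [-0.7, -0.7, -1.2]
grip_width: 0.0004
az -0.0009
pos [0.6934 0.1173 0.1556] tilt [ 1.5e-03  1.0e-04 -1.0e+00] t 2.8 q [ 0.01  0.7   1.28  0.    1.16 -1.46]
d tool mm (after turn) [ 1.8  1.5 21.6]
```

```bash
python3 -m inch '[{"ax":0,"ay":0,"az":0,"dx":1,"dy":1.5,"dz":6,"gripper":0},{"ax":0,"ay":0,"az":0,"dx":0,"dy":0,"dz":6,"gripper":0},{"ax":0,"ay":0,"az":0,"dx":0,"dy":0,"dz":4,"gripper":0},{"ax":0,"ay":0,"az":0,"dx":0,"dy":0,"dz":3,"gripper":0},{"ax":0,"ay":0,"az":0,"dx":0,"dy":0,"dz":3,"gripper":0},{"ax":0,"ay":0,"az":0,"dx":0,"dy":0,"dz":0,"gripper":0},{"ax":0,"ay":0,"az":0,"dx":0,"dy":0,"dz":0,"gripper":0},{"ax":0,"ay":0,"az":0,"dx":0,"dy":0,"dz":0,"gripper":0}]'
python3 -c "
from h import *
to(uw(.05,0,.134),np.pi/2+YAW);print(robot.get_obs()['ft_force'])
c=cam('wrist');save(c,'w2.png');
c=cam('scene')
cv2.imwrite('pics/s2.png',cv2.cvtColor(cv2.resize(c['img'][220:320,320:500],None,fx=4,fy=4,interpolation=2),cv2.COLOR_RGB2BGR))
"
```

```text
time: 3.6
position: [0.6922, 0.1193, 0.1344]
tool_rot: [0.048, 0.999, 0.0, 0.0]
ft_force: [-2.2, 1.2, 9.3]
grip_width: 0.0001
az -0.0003
pos [0.6922 0.1193 0.1344] tilt [ 7.e-04  2.e-04 -1.e+00] t 3.6 q [ 0.01  0.73  1.3   0.    1.12 -1.46]
d tool mm (after turn) [ 0.4 -0.3  0.4]
[-2.21756429  1.17514307  9.28046662]
```

View pics/w2.png

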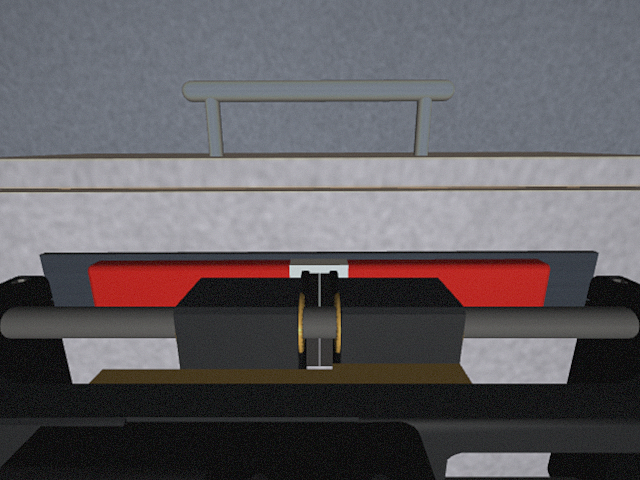

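View pics/s2.png

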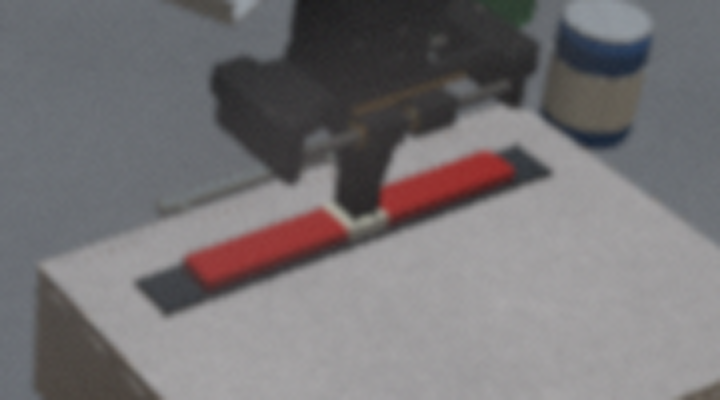

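The fingertips sit on the white band (columns 290–348, tips at 319). The bar lies level and flush at 0.134 m with about 9 N on it. One more small press to make sure it reaches the stop, then up.

```bash
python3 -m inch '[{"ax":0,"ay":0,"az":0,"dx":0,"dy":0,"dz":1.5,"gripper":0},{"ax":0,"ay":0,"az":0,"dx":0,"dy":0,"dz":0,"gripper":0},{"ax":0,"ay":0,"az":0,"dx":0,"dy":0,"dz":0,"gripper":0},{"ax":0,"ay":0,"az":0,"dx":0,"dy":0,"dz":0,"gripper":0}]'
python3 -m inch '[{"ax":0,"ay":0,"az":0,"dx":0,"dy":0,"dz":-10,"gripper":0},{"ax":0,"ay":0,"az":0,"dx":0,"dy":0,"dz":-20,"gripper":0},{"ax":0,"ay":0,"az":0,"dx":0,"dy":0,"dz":-30,"gripper":0},{"ax":0,"ay":0,"az":0,"dx":0,"dy":0,"dz":-20,"gripper":0},{"ax":0,"ay":0,"az":0,"dx":0,"dy":0,"dz":0,"gripper":0},{"ax":0,"ay":0,"az":0,"dx":0,"dy":0,"dz":0,"gripper":0}]'
python3 -c "
from h import *
to(uw(-.052,0,.2),YAW)
c=cam('scene')
cv2.imwrite('pics/s3.png',cv2.cvtColor(cv2.resize(c['img'][220:320,320:500],None,fx=4,fy=4,interpolation=2),cv2.COLOR_RGB2BGR))
"
```

```text
time: 4.1
position: [0.6922, 0.1193, 0.1342]
tool_rot: [0.048, 0.999, 0.0, 0.001]
ft_force: [-4.1, 1.0, 15.0]
grip_width: 0.0002
time: 4.7
position: [0.6916, 0.1189, 0.2103]
tool_rot: [0.048, 0.999, -0.0, -0.0]
ft_force: [-0.2, 0.6, -0.1]
grip_width: 0.0005
az 1.5703
pos [0.6916 0.1189 0.2103] tilt [-2.e-04  1.e-03 -1.e+00] t 4.7 q [ 0.01  0.65  1.23 -0.    1.26 -1.46]
d tool mm (after turn) [ 1.000e-01 -1.019e+02  1.030e+01]
```

View pics/s3.png

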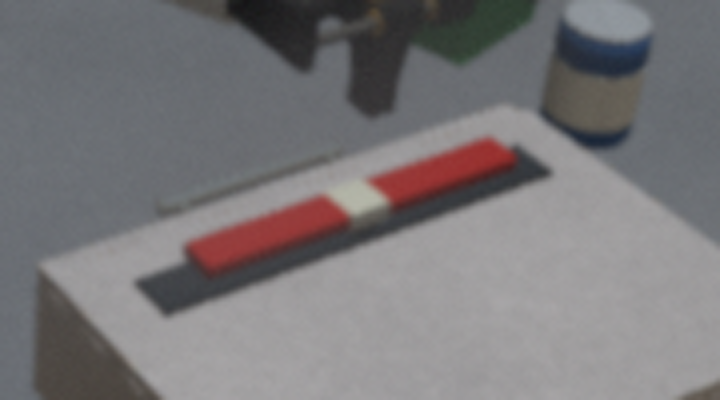

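The bar hit its stop: 15 N with no further travel. It has sprung back level, with its white band at (358,200) in the crop. Now turn for the handle pinch.

```bash
python3 -m inch '[{"ax":0,"ay":0,"az":0.142,"dx":0,"dy":0,"dz":0,"gripper":30},{"ax":0,"ay":0,"az":0.143,"dx":0,"dy":0,"dz":0,"gripper":30},{"ax":0,"ay":0,"az":0.143,"dx":0,"dy":0,"dz":0,"gripper":30},{"ax":0,"ay":0,"az":0.143,"dx":0,"dy":0,"dz":0,"gripper":30},{"ax":0,"ay":0,"az":0.143,"dx":0,"dy":0,"dz":0,"gripper":30},{"ax":0,"ay":0,"az":0.143,"dx":0,"dy":0,"dz":0,"gripper":30},{"ax":0,"ay":0,"az":0.143,"dx":0,"dy":0,"dz":0,"gripper":30},{"ax":0,"ay":0,"az":0.142,"dx":0,"dy":0,"dz":0,"gripper":30}]'
python3 -m inch '[{"ax":0,"ay":0,"az":0.142,"dx":0,"dy":0,"dz":0,"gripper":30},{"ax":0,"ay":0,"az":0.143,"dx":0,"dy":0,"dz":0,"gripper":30},{"ax":0,"ay":0,"az":0.143,"dx":0,"dy":0,"dz":0,"gripper":30},{"ax":0,"ay":0,"az":0,"dx":0,"dy":-34,"dz":0,"gripper":30},{"ax":0,"ay":0,"az":0,"dx":0,"dy":-34,"dz":0,"gripper":30},{"ax":0,"ay":0,"az":0,"dx":0,"dy":-34,"dz":10,"gripper":30},{"ax":0,"ay":0,"az":0,"dx":0,"dy":0,"dz":0,"gripper":30},{"ax":0,"ay":0,"az":0,"dx":0,"dy":0,"dz":0,"gripper":30}]'
python3 -m inch '[{"ax":0,"ay":0,"az":0,"dx":0,"dy":0,"dz":0,"gripper":30},{"ax":0,"ay":0,"az":0,"dx":0,"dy":0,"dz":0,"gripper":30}]'
python3 -c "
from h import *
to(uw(-.052,0,.081),YAW)
c=cam('wrist');save(c,'w4.png');np.savez('pics/w4.npz',**c);print(robot.get_obs()['grip_width'])
"
```

```text
time: 5.55
position: [0.6908, 0.1189, 0.2083]
tool_rot: [0.583, 0.812, -0.001, -0.002]
ft_force: [-0.3, -0.7, 0.6]
grip_width: 0.0259
time: 6.35
position: [0.5891, 0.1289, 0.1994]
tool_rot: [0.74, 0.672, -0.001, -0.001]
ft_force: [0.5, -0.0, -0.2]
grip_width: 0.026
time: 6.55
position: [0.5922, 0.1286, 0.2009]
tool_rot: [0.74, 0.672, 0.0, 0.0]
ft_force: [0.6, 0.5, 0.4]
grip_width: 0.0259
az -0.0002
pos [0.5922 0.1286 0.2009] tilt [ 0.0014 -0.     -1.    ] t 6.55 q [ 0.03  0.53  1.51 -0.    1.11  0.13]
d tool mm (after turn) [  0.   -2.1 119.9]
0.026259679633103335
```

View pics/w4.png

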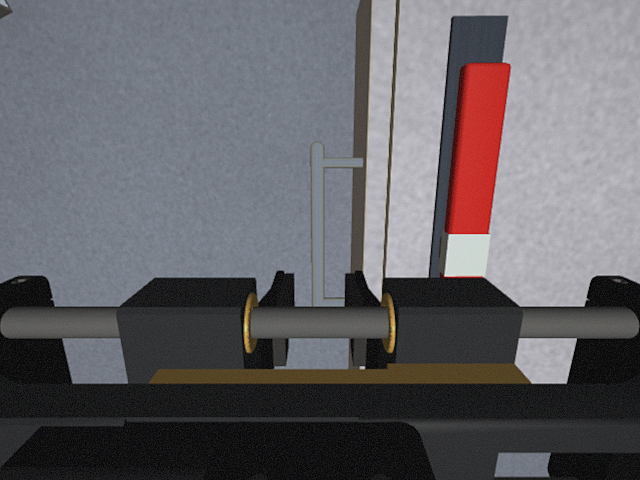

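The handle bar runs vertically at column 318, midway between the finger pads (about 290 and 348), so the pinch lines up. Descending.

```bash
python3 -m inch '[{"ax":0,"ay":0,"az":0,"dx":0,"dy":0,"dz":40,"gripper":30},{"ax":0,"ay":0,"az":0,"dx":0,"dy":0,"dz":30,"gripper":30},{"ax":0,"ay":0,"az":0,"dx":0,"dy":0,"dz":15,"gripper":30},{"ax":0,"ay":0,"az":0,"dx":0,"dy":0,"dz":0,"gripper":30},{"ax":0,"ay":0,"az":0,"dx":0,"dy":0,"dz":0,"gripper":30}]'
python3 -c "
from h import *
to(uw(-.052,0,.081),YAW)
c=cam('wrist');save(c,'w5.png')"
```

```text
time: 7.1
position: [0.5915, 0.1287, 0.1162]
tool_rot: [0.74, 0.672, 0.0, 0.0]
ft_force: [-0.2, -0.3, 0.5]
grip_width: 0.0262
az 0.0
pos [0.5915 0.1287 0.1162] tilt [ 8.e-04  0.e+00 -1.e+00] t 7.1 q [0.03 0.64 1.58 0.   0.93 0.13]
d tool mm (after turn) [-0.  -1.3 35.2]
```

View pics/w5.png

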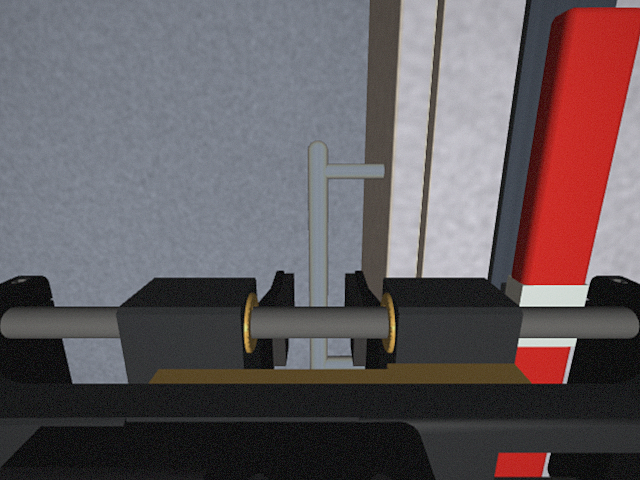

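The handle is still centred at column 318. Lowering to 0.084 m, where the gripper body clears the bar, then gripping.

```bash
python3 -m inch '[{"ax":0,"ay":0,"az":0,"dx":0,"dy":0,"dz":15,"gripper":30},{"ax":0,"ay":0,"az":0,"dx":0,"dy":0,"dz":10,"gripper":30},{"ax":0,"ay":0,"az":0,"dx":0,"dy":0,"dz":7,"gripper":30},{"ax":0,"ay":0,"az":0,"dx":0,"dy":0,"dz":0,"gripper":30},{"ax":0,"ay":0,"az":0,"dx":0,"dy":0,"dz":0,"gripper":0},{"ax":0,"ay":0,"az":0,"dx":0,"dy":0,"dz":0,"gripper":0},{"ax":0,"ay":0,"az":0,"dx":0,"dy":0,"dz":0,"gripper":0},{"ax":0,"ay":0,"az":0,"dx":0,"dy":0,"dz":0,"gripper":0}]' 25
```

```text
time: 7.95
position: [0.5909, 0.1288, 0.0846]
tool_rot: [0.74, 0.672, 0.0, 0.0]
ft_force: [-1.0, 0.5, 0.8]
grip_width: 0.0099
```

```bash
python3 -m inch '[{"ax":0,"ay":0,"az":0,"dx":0,"dy":-8,"dz":0,"gripper":0},{"ax":0,"ay":0,"az":0,"dx":0,"dy":-16,"dz":0,"gripper":0},{"ax":0,"ay":0,"az":0,"dx":0,"dy":-16,"dz":0,"gripper":0},{"ax":0,"ay":0,"az":0,"dx":0,"dy":-16,"dz":0,"gripper":0},{"ax":0,"ay":0,"az":0,"dx":0,"dy":-16,"dz":0,"gripper":0}]'
python3 -m inch '[{"ax":0,"ay":0,"az":0,"dx":0,"dy":-16,"dz":0,"gripper":0},{"ax":0,"ay":0,"az":0,"dx":0,"dy":-16,"dz":0,"gripper":0},{"ax":0,"ay":0,"az":0,"dx":0,"dy":-16,"dz":0,"gripper":0},{"ax":0,"ay":0,"az":0,"dx":0,"dy":-16,"dz":0,"gripper":0},{"ax":0,"ay":0,"az":0,"dx":0,"dy":-9,"dz":0,"gripper":0},{"ax":0,"ay":0,"az":0,"dx":0,"dy":-5,"dz":0,"gripper":0},{"ax":0,"ay":0,"az":0,"dx":0,"dy":0,"dz":0,"gripper":0},{"ax":0,"ay":0,"az":0,"dx":0,"dy":0,"dz":0,"gripper":0}]'
python3 -c "
from h import *
to(uw(-.202,0,.085),YAW)"
```

```text
time: 8.45
position: [0.5203, 0.1354, 0.0846]
tool_rot: [0.74, 0.672, 0.002, 0.002]
ft_force: [3.6, -1.8, -2.3]
grip_width: 0.0103
time: 9.25
position: [0.4415, 0.1428, 0.0845]
tool_rot: [0.74, 0.672, -0.0, 0.0]
ft_force: [0.8, -4.2, 6.4]
grip_width: 0.0102
az 0.0007
pos [0.4415 0.1428 0.0845] tilt [ 3.e-04 -6.e-04 -1.e+00] t 9.25 q [ 0.07  0.56  1.95 -0.    0.63  0.17]
d tool mm (after turn) [ 0.3 -0.6 -0.5]
```

```bash
python3 -m inch '[{"ax":0,"ay":0,"az":0,"dx":0,"dy":-3,"dz":0,"gripper":0},{"ax":0,"ay":0,"az":0,"dx":0,"dy":0,"dz":0,"gripper":0},{"ax":0,"ay":0,"az":0,"dx":0,"dy":0,"dz":0,"gripper":0}]'
python3 -m inch '[{"ax":0,"ay":0,"az":0,"dx":0,"dy":1,"dz":0,"gripper":0},{"ax":0,"ay":0,"az":0,"dx":0,"dy":0,"dz":0,"gripper":30},{"ax":0,"ay":0,"az":0,"dx":0,"dy":0,"dz":0,"gripper":30},{"ax":0,"ay":0,"az":0,"dx":0,"dy":0,"dz":0,"gripper":30},{"ax":0,"ay":0,"az":0,"dx":0,"dy":0,"dz":-20,"gripper":30},{"ax":0,"ay":0,"az":0,"dx":0,"dy":0,"dz":-40,"gripper":30},{"ax":0,"ay":0,"az":0,"dx":0,"dy":0,"dz":-40,"gripper":30},{"ax":0,"ay":0,"az":0,"dx":0,"dy":0,"dz":-40,"gripper":30}]'
python3 -c "
from h import *
c=cam('top');save(c,'t2.png');np.savez('pics/t2.npz',**c)
c=cam('scene');save(c,'s4.png')"
```

```text
time: 9.55
position: [0.4415, 0.1428, 0.0845]
tool_rot: [0.74, 0.673, 0.002, 0.002]
ft_force: [4.2, -5.7, 1.3]
grip_width: 0.0099
time: 10.35
position: [0.4379, 0.1437, 0.2249]
tool_rot: [0.74, 0.672, -0.001, -0.001]
ft_force: [0.8, -0.6, -0.7]
grip_width: 0.026
```

View pics/t2.png

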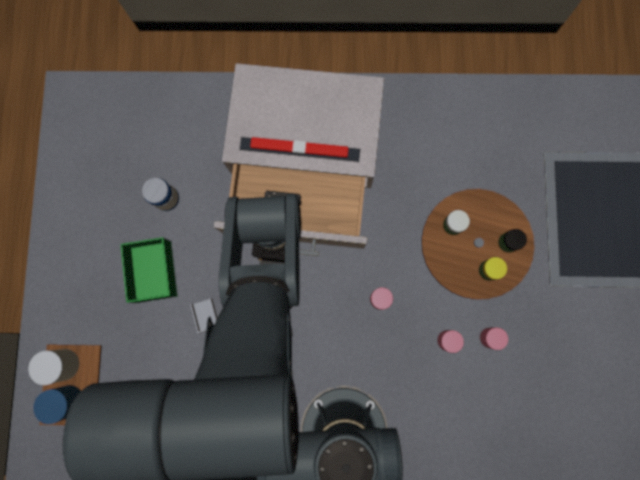

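View pics/s4.png

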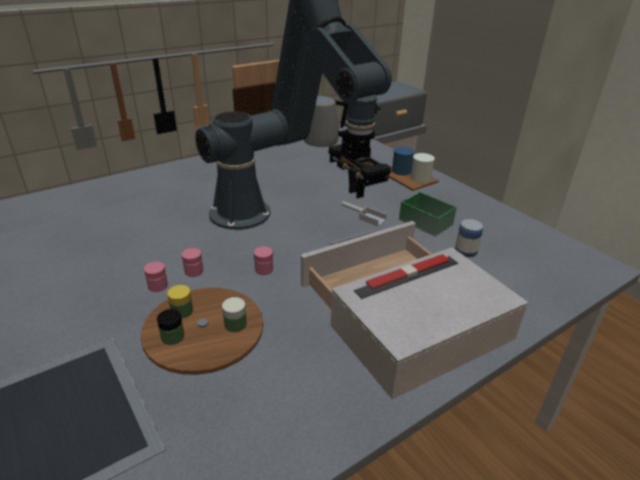

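The drawer is at its stop: 150 mm of travel and the pull force rose with no further motion. The jars haven't moved: white (458,221), black (514,240), yellow (495,268). Turning back so the jaws open along the unit's y, then moving to the white jar.

```bash
python3 -m inch '[{"ax":0,"ay":0,"az":-0.143,"dx":0,"dy":0,"dz":0,"gripper":90},{"ax":0,"ay":0,"az":-0.143,"dx":0,"dy":0,"dz":0,"gripper":90},{"ax":0,"ay":0,"az":-0.143,"dx":0,"dy":0,"dz":0,"gripper":90},{"ax":0,"ay":0,"az":-0.143,"dx":0,"dy":0,"dz":0,"gripper":90},{"ax":0,"ay":0,"az":-0.143,"dx":0,"dy":0,"dz":0,"gripper":90},{"ax":0,"ay":0,"az":-0.143,"dx":0,"dy":0,"dz":0,"gripper":90},{"ax":0,"ay":0,"az":-0.143,"dx":0,"dy":0,"dz":0,"gripper":90},{"ax":0,"ay":0,"az":-0.142,"dx":0,"dy":0,"dz":0,"gripper":90}]'
python3 -m inch '[{"ax":0,"ay":0,"az":-0.143,"dx":0,"dy":0,"dz":0,"gripper":90},{"ax":0,"ay":0,"az":-0.143,"dx":0,"dy":0,"dz":0,"gripper":90},{"ax":0,"ay":0,"az":-0.142,"dx":0,"dy":0,"dz":0,"gripper":90},{"ax":0,"ay":0,"az":0,"dx":0,"dy":0,"dz":0,"gripper":90},{"ax":0,"ay":0,"az":0,"dx":0,"dy":0,"dz":0,"gripper":90}]'
python3 -c "
from h import *
to([.521,-.276,.2],np.pi/2+YAW)"
```

```text
time: 11.25
position: [0.4378, 0.1436, 0.2226]
tool_rot: [0.256, 0.967, -0.0, -0.002]
ft_force: [-0.2, 0.4, 0.4]
grip_width: 0.0764
time: 11.75
position: [0.4384, 0.1435, 0.2232]
tool_rot: [0.049, 0.999, -0.0, -0.001]
ft_force: [0.0, 0.7, -0.5]
grip_width: 0.0782
az -0.0024
pos [0.4384 0.1435 0.2232] tilt [-2.3e-03  1.0e-04 -1.0e+00] t 11.75 q [ 0.07  0.31  1.83  0.    1.01 -1.4 ]
d tool mm (after turn) [-122.6 -409.6   22.9]
```

```bash
python3 -m inch '[{"ax":0,"ay":0,"az":0,"dx":-12,"dy":-42,"dz":0,"gripper":90},{"ax":0,"ay":0,"az":0,"dx":-12,"dy":-42,"dz":0,"gripper":90},{"ax":0,"ay":0,"az":0,"dx":-12,"dy":-42,"dz":0,"gripper":90},{"ax":0,"ay":0,"az":0,"dx":-12,"dy":-42,"dz":0,"gripper":90},{"ax":0,"ay":0,"az":0,"dx":-12,"dy":-42,"dz":0,"gripper":90},{"ax":0,"ay":0,"az":0,"dx":-12,"dy":-42,"dz":0,"gripper":90},{"ax":0,"ay":0,"az":0,"dx":-12,"dy":-42,"dz":0,"gripper":90},{"ax":0,"ay":0,"az":0,"dx":-12,"dy":-42,"dz":0,"gripper":90}]'
python3 -m inch '[{"ax":0,"ay":0,"az":0,"dx":-12,"dy":-42,"dz":0,"gripper":90},{"ax":0,"ay":0,"az":0,"dx":-10,"dy":-30,"dz":20,"gripper":90},{"ax":0,"ay":0,"az":0,"dx":-5,"dy":-1,"dz":0,"gripper":90},{"ax":0,"ay":0,"az":0,"dx":0,"dy":0,"dz":0,"gripper":90},{"ax":0,"ay":0,"az":0,"dx":0,"dy":0,"dz":0,"gripper":90},{"ax":0,"ay":0,"az":0,"dx":0,"dy":0,"dz":0,"gripper":90}]'
python3 -c "
from h import *
to([.521,-.276,.06],np.pi/2+YAW)
c=cam('wrist');save(c,'w6.png');np.savez('pics/w6.npz',**c)"
```

```text
time: 12.55
position: [0.5025, -0.2017, 0.2235]
tool_rot: [0.049, 0.999, 0.0, -0.0]
ft_force: [0.4, -0.5, 0.2]
grip_width: 0.0782
time: 13.15
position: [0.5225, -0.274, 0.2045]
tool_rot: [0.047, 0.999, 0.0, -0.0]
ft_force: [0.9, 0.3, 0.8]
grip_width: 0.0781
az 0.0015
pos [ 0.5225 -0.274   0.2045] tilt [-2.e-04  4.e-04 -1.e+00] t 13.15 q [-0.67  0.5   1.54  0.    1.1  -2.15]
d tool mm (after turn) [  1.2  -2.2 144.5]
```

View pics/w6.png

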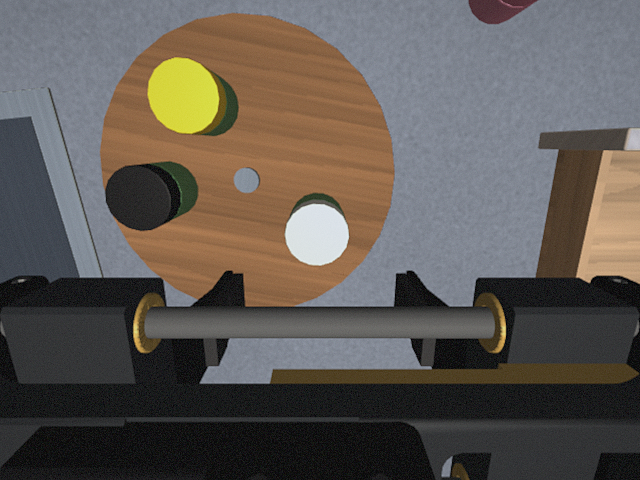

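The wrist view shows the white lid at (317,234), black at (144,197) and yellow at (184,95).

```bash
python3 -c "
from h import *
c=dict(np.load('pics/w6.npz'))
for u,v in ((317,234),(144,197),(184,95),(246,180)): print(ray(c,u,v,.096 if u!=246 else .031).round(4))"
```

```text
[ 0.5219 -0.2751  0.096 ]
[ 0.4783 -0.4102  0.096 ]
[ 0.4065 -0.3631  0.096 ]
[ 0.478  -0.3412  0.031 ]
```

```bash
python3 -m inch '[{"ax":0,"ay":0,"az":0,"dx":0.5,"dy":-1,"dz":45,"gripper":90},{"ax":0,"ay":0,"az":0,"dx":0,"dy":0,"dz":45,"gripper":90},{"ax":0,"ay":0,"az":0,"dx":0,"dy":0,"dz":30,"gripper":90},{"ax":0,"ay":0,"az":0,"dx":0,"dy":0,"dz":15,"gripper":90},{"ax":0,"ay":0,"az":0,"dx":0,"dy":0,"dz":9,"gripper":90},{"ax":0,"ay":0,"az":0,"dx":0,"dy":0,"dz":0,"gripper":90},{"ax":0,"ay":0,"az":0,"dx":0,"dy":0,"dz":0,"gripper":90}]'
python3 -m inch '[{"ax":0,"ay":0,"az":0,"dx":0,"dy":0,"dz":0,"gripper":40},{"ax":0,"ay":0,"az":0,"dx":0,"dy":0,"dz":0,"gripper":40},{"ax":0,"ay":0,"az":0,"dx":0,"dy":0,"dz":0,"gripper":40},{"ax":0,"ay":0,"az":0,"dx":0,"dy":0,"dz":0,"gripper":40},{"ax":0,"ay":0,"az":0,"dx":0,"dy":0,"dz":0,"gripper":40}]' 20
```

```text
time: 13.9
position: [0.5227, -0.2766, 0.0611]
tool_rot: [0.048, 0.999, -0.001, 0.001]
ft_force: [-0.2, -0.8, -0.3]
grip_width: 0.0782
time: 14.4
position: [0.5222, -0.2766, 0.0605]
tool_rot: [0.048, 0.999, -0.0, 0.0]
ft_force: [-0.7, 0.3, 3.2]
grip_width: 0.0536
```

Gripped at 53.6 mm. Lifting and carrying to the drawer's left spot.

```bash
python3 -m inch '[{"ax":0,"ay":0,"az":0,"dx":0,"dy":0,"dz":-15,"gripper":40},{"ax":0,"ay":0,"az":0,"dx":0,"dy":0,"dz":-30,"gripper":40},{"ax":0,"ay":0,"az":0,"dx":0,"dy":0,"dz":-40,"gripper":40},{"ax":0,"ay":0,"az":0,"dx":0,"dy":0,"dz":-40,"gripper":40},{"ax":0,"ay":0,"az":0,"dx":0,"dy":0,"dz":-20,"gripper":40},{"ax":0,"ay":0,"az":0,"dx":0,"dy":0,"dz":0,"gripper":40}]'
python3 -c "
from h import *
print(robot.get_obs()['grip_width'],robot.get_obs()['ft_force']);to(uw(-.078,.092,.2),np.pi/2+YAW)"
```

```text
time: 15.0
position: [0.5236, -0.2777, 0.2081]
tool_rot: [0.048, 0.999, -0.002, 0.003]
ft_force: [-0.1, 1.3, -2.5]
grip_width: 0.0537
0.05365321041467635 [-0.10059557  1.31096307 -2.47372032]
az 0.0006
pos [ 0.5236 -0.2777  0.2081] tilt [ 0.0054 -0.0044 -1.    ] t 15.0 q [-0.68  0.5   1.54 -0.    1.1  -2.15]
d tool mm (after turn) [ -1.2 503.    6.2]
```

```bash
python3 -m inch '[{"ax":0,"ay":0,"az":0,"dx":0,"dy":20,"dz":0,"gripper":40},{"ax":0,"ay":0,"az":0,"dx":0,"dy":38,"dz":0,"gripper":40},{"ax":0,"ay":0,"az":0,"dx":0,"dy":38,"dz":0,"gripper":40},{"ax":0,"ay":0,"az":0,"dx":0,"dy":38,"dz":0,"gripper":40},{"ax":0,"ay":0,"az":0,"dx":0,"dy":38,"dz":0,"gripper":40},{"ax":0,"ay":0,"az":0,"dx":0,"dy":38,"dz":0,"gripper":40},{"ax":0,"ay":0,"az":0,"dx":0,"dy":38,"dz":0,"gripper":40},{"ax":0,"ay":0,"az":0,"dx":0,"dy":38,"dz":0,"gripper":40}]'
python3 -m inch '[{"ax":0,"ay":0,"az":0,"dx":0,"dy":38,"dz":0,"gripper":40},{"ax":0,"ay":0,"az":0,"dx":0,"dy":38,"dz":0,"gripper":40},{"ax":0,"ay":0,"az":0,"dx":0,"dy":38,"dz":0,"gripper":40},{"ax":0,"ay":0,"az":0,"dx":0,"dy":38,"dz":0,"gripper":40},{"ax":0,"ay":0,"az":0,"dx":0,"dy":38,"dz":0,"gripper":40},{"ax":0,"ay":0,"az":0,"dx":0,"dy":20,"dz":0,"gripper":40},{"ax":0,"ay":0,"az":0,"dx":0,"dy":15,"dz":0,"gripper":40},{"ax":0,"ay":0,"az":0,"dx":0,"dy":0,"dz":0,"gripper":40}]'
python3 -m inch '[{"ax":0,"ay":0,"az":0,"dx":0,"dy":0,"dz":0,"gripper":40},{"ax":0,"ay":0,"az":0,"dx":0,"dy":0,"dz":0,"gripper":40}]'
python3 -c "
from h import *
to(uw(-.078,.092,.062),np.pi/2+YAW)
c=cam('wrist');save(c,'w7.png');c=cam('top');save(c,'t3.png');np.savez('pics/t3.npz',**c)"
```

```text
time: 15.8
position: [0.547, 0.0111, 0.2024]
tool_rot: [0.048, 0.999, 0.001, -0.003]
ft_force: [1.3, -0.8, -3.1]
grip_width: 0.0534
time: 16.6
position: [0.5692, 0.2341, 0.2029]
tool_rot: [0.047, 0.999, -0.0, -0.002]
ft_force: [0.2, -0.9, -1.9]
grip_width: 0.0534
time: 16.8
position: [0.5704, 0.2309, 0.2045]
tool_rot: [0.048, 0.999, -0.0, -0.001]
ft_force: [1.2, 0.0, -1.5]
grip_width: 0.0535
az -0.0007
pos [0.5704 0.2309 0.2045] tilt [-1.5e-03 -9.0e-04 -1.0e+00] t 16.8 q [ 0.2   0.54  1.48 -0.    1.13 -1.27]
d tool mm (after turn) [ -3.7  -7.6 142.5]
```

View pics/w7.png

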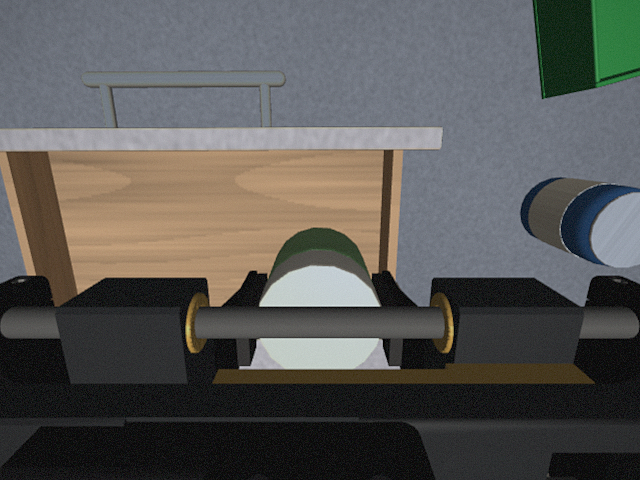

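View pics/t3.png

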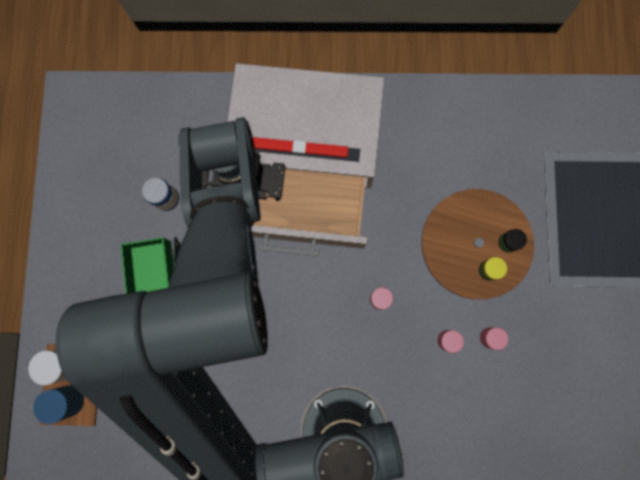

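The white jar is upright between the pads, over the drawer's left part. The side wall is at column 392 and the tin at (590,225) is clear. Lowering.

```bash
python3 -m inch '[{"ax":0,"ay":0,"az":0,"dx":-4,"dy":-8,"dz":0,"gripper":40},{"ax":0,"ay":0,"az":0,"dx":0,"dy":0,"dz":35,"gripper":40},{"ax":0,"ay":0,"az":0,"dx":0,"dy":0,"dz":40,"gripper":40},{"ax":0,"ay":0,"az":0,"dx":0,"dy":0,"dz":35,"gripper":40},{"ax":0,"ay":0,"az":0,"dx":0,"dy":0,"dz":18,"gripper":40},{"ax":0,"ay":0,"az":0,"dx":0,"dy":0,"dz":10,"gripper":40},{"ax":0,"ay":0,"az":0,"dx":0,"dy":0,"dz":0,"gripper":40},{"ax":0,"ay":0,"az":0,"dx":0,"dy":0,"dz":0,"gripper":40}]'
python3 -c "
from h import *
to(uw(-.078,.092,.061),np.pi/2+YAW)"
```

```text
time: 17.7
position: [0.5753, 0.2236, 0.068]
tool_rot: [0.048, 0.999, 0.0, 0.001]
ft_force: [0.1, 0.4, -1.9]
grip_width: 0.0537
az -0.0
pos [0.5753 0.2236 0.068 ] tilt [ 2.1e-03  3.0e-04 -1.0e+00] t 17.7 q [ 0.19  0.72  1.57 -0.    0.85 -1.28]
d tool mm (after turn) [ 2.  -0.9  7. ]
```

```bash
python3 -m inch '[{"ax":0,"ay":0,"az":0,"dx":0,"dy":0,"dz":3,"gripper":40},{"ax":0,"ay":0,"az":0,"dx":0,"dy":0,"dz":2,"gripper":40},{"ax":0,"ay":0,"az":0,"dx":0,"dy":0,"dz":2,"gripper":40},{"ax":0,"ay":0,"az":0,"dx":0,"dy":0,"dz":1,"gripper":40},{"ax":0,"ay":0,"az":0,"dx":0,"dy":0,"dz":0,"gripper":40},{"ax":0,"ay":0,"az":0,"dx":0,"dy":0,"dz":0,"gripper":40}]'
```

```text
time: 18.3
position: [0.5746, 0.224, 0.0605]
tool_rot: [0.048, 0.999, 0.0, 0.001]
ft_force: [-1.0, -0.8, 6.0]
grip_width: 0.0536
```

On the floor: z 0.0605 matches the grasp height, and there is 6 N of contact. Release.

```bash
python3 -m inch '[{"ax":0,"ay":0,"az":0,"dx":0,"dy":0,"dz":-1,"gripper":80},{"ax":0,"ay":0,"az":0,"dx":0,"dy":0,"dz":0,"gripper":80},{"ax":0,"ay":0,"az":0,"dx":0,"dy":0,"dz":0,"gripper":80},{"ax":0,"ay":0,"az":0,"dx":0,"dy":0,"dz":-20,"gripper":80},{"ax":0,"ay":0,"az":0,"dx":0,"dy":0,"dz":-40,"gripper":80},{"ax":0,"ay":0,"az":0,"dx":0,"dy":0,"dz":-40,"gripper":80},{"ax":0,"ay":0,"az":0,"dx":0,"dy":0,"dz":-40,"gripper":80},{"ax":0,"ay":0,"az":0,"dx":0,"dy":0,"dz":0,"gripper":80}]'
python3 -c "
from h import *
c=cam('wrist');save(c,'w8.png');c=cam('top');save(c,'t4.png');np.savez('pics/t4.npz',**c)
to([.4065,-.3631,.2],np.radians(57.6))"
```

```text
time: 19.1
position: [0.5782, 0.2248, 0.2063]
tool_rot: [0.048, 0.999, 0.002, 0.006]
ft_force: [0.4, -0.0, 0.5]
grip_width: 0.0694
az 0.4697
pos [0.5745 0.224  0.201 ] tilt [ 2.3e-03 -6.0e-04 -1.0e+00] t 19.2 q [ 0.19  0.54  1.48  0.    1.12 -1.28]
d tool mm (after turn) [-172.7 -585.7    1. ]
```

View pics/w8.png

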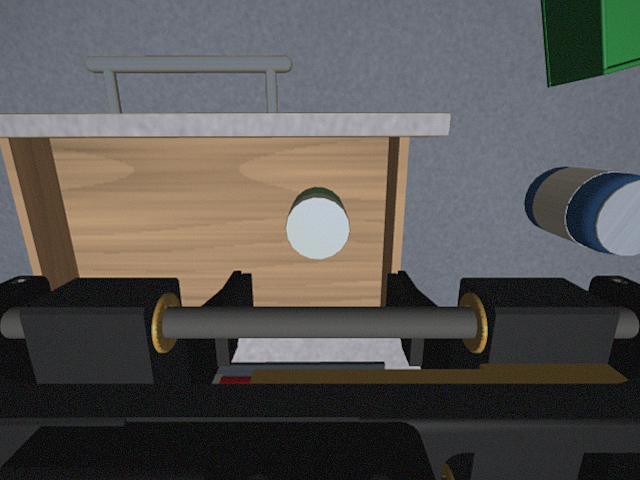

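View pics/t4.png

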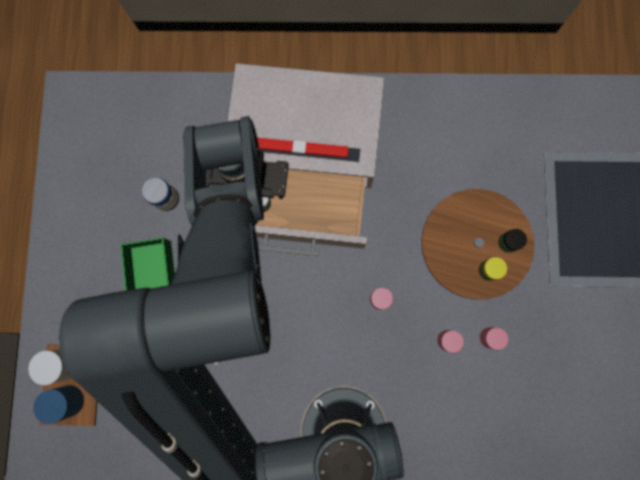

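The white jar stands upright in the drawer at (317,226), and the other two are unchanged. Yellow and black are about 86 mm apart, diagonally, so the current jaw direction clears the neighbour by about 39 mm and no turn is needed. On to yellow.

```bash
python3 -c "
from h import *
to([.4065,-.3631,.2],np.pi/2+YAW)"
```

```text
az 0.0005
pos [0.5745 0.224  0.201 ] tilt [ 2.3e-03  5.0e-04 -1.0e+00] t 19.2 q [ 0.19  0.54  1.48  0.    1.12 -1.28]
d tool mm (after turn) [ 1.108e+02 -6.005e+02  4.000e-01]
```

```bash
python3 -m inch '[{"ax":0,"ay":0,"az":0,"dx":4,"dy":-22,"dz":0,"gripper":90},{"ax":0,"ay":0,"az":0,"dx":8,"dy":-43,"dz":0,"gripper":90},{"ax":0,"ay":0,"az":0,"dx":8,"dy":-43,"dz":0,"gripper":90},{"ax":0,"ay":0,"az":0,"dx":8,"dy":-43,"dz":0,"gripper":90},{"ax":0,"ay":0,"az":0,"dx":8,"dy":-43,"dz":0,"gripper":90},{"ax":0,"ay":0,"az":0,"dx":8,"dy":-43,"dz":0,"gripper":90},{"ax":0,"ay":0,"az":0,"dx":8,"dy":-43,"dz":0,"gripper":90},{"ax":0,"ay":0,"az":0,"dx":8,"dy":-43,"dz":0,"gripper":90}]'
python3 -m inch '[{"ax":0,"ay":0,"az":0,"dx":8,"dy":-43,"dz":0,"gripper":90},{"ax":0,"ay":0,"az":0,"dx":8,"dy":-43,"dz":0,"gripper":90},{"ax":0,"ay":0,"az":0,"dx":8,"dy":-43,"dz":0,"gripper":90},{"ax":0,"ay":0,"az":0,"dx":8,"dy":-43,"dz":0,"gripper":90},{"ax":0,"ay":0,"az":0,"dx":8,"dy":-43,"dz":0,"gripper":90},{"ax":0,"ay":0,"az":0,"dx":8,"dy":-43,"dz":0,"gripper":90},{"ax":0,"ay":0,"az":0,"dx":7,"dy":-20,"dz":0,"gripper":90},{"ax":0,"ay":0,"az":0,"dx":0,"dy":0,"dz":0,"gripper":90}]'
python3 -m inch '[{"ax":0,"ay":0,"az":0,"dx":0,"dy":0,"dz":0,"gripper":90},{"ax":0,"ay":0,"az":0,"dx":0,"dy":0,"dz":0,"gripper":90},{"ax":0,"ay":0,"az":0,"dx":0,"dy":0,"dz":0,"gripper":90}]'
python3 -c "
from h import *
to([.4065,-.3631,.0605],np.pi/2+YAW)
c=cam('wrist');save(c,'w9.png');np.savez('pics/w9.npz',**c)"
```

```text
time: 20.0
position: [0.4814, -0.0929, 0.1982]
tool_rot: [0.048, 0.999, 0.001, -0.002]
ft_force: [0.8, 0.1, -0.1]
grip_width: 0.0782
time: 20.8
position: [0.4004, -0.3657, 0.198]
tool_rot: [0.05, 0.999, 0.001, -0.001]
ft_force: [0.1, 0.4, 0.7]
grip_width: 0.0785
time: 21.1
position: [0.4024, -0.3617, 0.1996]
tool_rot: [0.047, 0.999, 0.001, -0.0]
ft_force: [-0.5, -0.3, 0.7]
grip_width: 0.0778
az 0.0022
pos [ 0.4024 -0.3617  0.1996] tilt [-8.0e-04  1.4e-03 -1.0e+00] t 21.1 q [-0.94  0.45  1.67  0.    1.03 -2.42]
d tool mm (after turn) [ -4.4  -1.1 139.1]
```

View pics/w9.png

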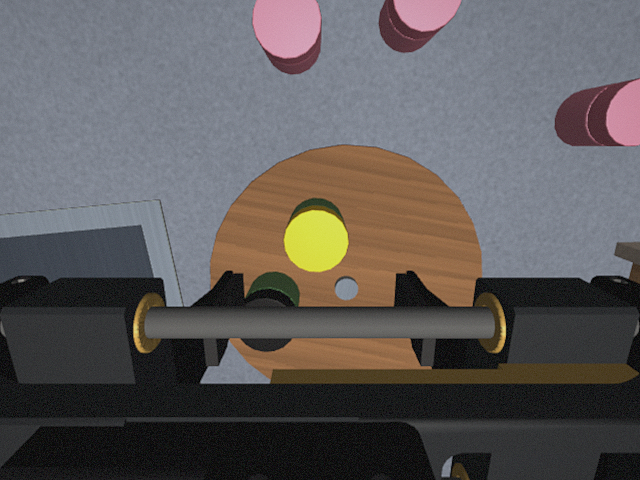

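```bash
python3 -c "
from h import *
c=dict(np.load('pics/w9.npz'));p=ray(c,316,240,.096);print(p);to([*p[:2],.0605])"
```

```text
[ 0.4054194  -0.36394269  0.096     ]
pos [ 0.4025 -0.362   0.1998] tilt [-5.e-04  9.e-04 -1.e+00] t 21.15 q [-0.94  0.45  1.67  0.    1.03 -2.42]
d tool mm (after turn) [ -3.2  -1.8 139.3]
```

The yellow lid at (316,240) maps to (0.405,-0.364), which agrees with the top view.

```bash
python3 -m inch '[{"ax":0,"ay":0,"az":0,"dx":-3,"dy":-1.5,"dz":40,"gripper":90},{"ax":0,"ay":0,"az":0,"dx":0,"dy":0,"dz":45,"gripper":90},{"ax":0,"ay":0,"az":0,"dx":0,"dy":0,"dz":30,"gripper":90},{"ax":0,"ay":0,"az":0,"dx":0,"dy":0,"dz":15,"gripper":90},{"ax":0,"ay":0,"az":0,"dx":0,"dy":0,"dz":9,"gripper":90},{"ax":0,"ay":0,"az":0,"dx":0,"dy":0,"dz":0,"gripper":90},{"ax":0,"ay":0,"az":0,"dx":0,"dy":0,"dz":0,"gripper":90}]'
python3 -m inch '[{"ax":0,"ay":0,"az":0,"dx":0,"dy":0,"dz":0,"gripper":40},{"ax":0,"ay":0,"az":0,"dx":0,"dy":0,"dz":0,"gripper":40},{"ax":0,"ay":0,"az":0,"dx":0,"dy":0,"dz":0,"gripper":40},{"ax":0,"ay":0,"az":0,"dx":0,"dy":0,"dz":0,"gripper":40},{"ax":0,"ay":0,"az":0,"dx":0,"dy":0,"dz":0,"gripper":40}]' 20
python3 -m inch '[{"ax":0,"ay":0,"az":0,"dx":0,"dy":0,"dz":-15,"gripper":40},{"ax":0,"ay":0,"az":0,"dx":0,"dy":0,"dz":-30,"gripper":40},{"ax":0,"ay":0,"az":0,"dx":0,"dy":0,"dz":-40,"gripper":40},{"ax":0,"ay":0,"az":0,"dx":0,"dy":0,"dz":-40,"gripper":40},{"ax":0,"ay":0,"az":0,"dx":0,"dy":0,"dz":-20,"gripper":40},{"ax":0,"ay":0,"az":0,"dx":0,"dy":0,"dz":0,"gripper":40},{"ax":0,"ay":0,"az":0,"dx":0,"dy":0,"dz":0,"gripper":40}]'
python3 -c "
from h import *
print(robot.get_obs()['grip_width']);to(uw(-.078,0,.2),np.pi/2+YAW)"
```

```text
time: 21.85
position: [0.4056, -0.3654, 0.0618]
tool_rot: [0.048, 0.999, -0.001, 0.0]
ft_force: [0.1, 0.5, 0.6]
grip_width: 0.0784
time: 22.35
position: [0.4051, -0.3653, 0.0615]
tool_rot: [0.048, 0.999, -0.0, 0.0]
ft_force: [-0.9, 0.3, 3.7]
grip_width: 0.0532
time: 23.05
position: [0.4045, -0.3645, 0.2053]
tool_rot: [0.048, 0.999, 0.001, -0.0]
ft_force: [0.1, -0.8, -2.5]
grip_width: 0.0538
0.05375356972275375
az 0.0004
pos [ 0.4045 -0.3645  0.2053] tilt [-8.0e-04  1.1e-03 -1.0e+00] t 23.05 q [-0.94  0.44  1.65 -0.    1.05 -2.41]
d tool mm (after turn) [-111.5  508.9    5.7]
```

```bash
python3 -m inch '[{"ax":0,"ay":0,"az":0,"dx":-8,"dy":19,"dz":0,"gripper":40},{"ax":0,"ay":0,"az":0,"dx":-8,"dy":38,"dz":0,"gripper":40},{"ax":0,"ay":0,"az":0,"dx":-8,"dy":38,"dz":0,"gripper":40},{"ax":0,"ay":0,"az":0,"dx":-8,"dy":38,"dz":0,"gripper":40},{"ax":0,"ay":0,"az":0,"dx":-8,"dy":38,"dz":0,"gripper":40},{"ax":0,"ay":0,"az":0,"dx":-8,"dy":38,"dz":0,"gripper":40},{"ax":0,"ay":0,"az":0,"dx":-8,"dy":38,"dz":0,"gripper":40},{"ax":0,"ay":0,"az":0,"dx":-8,"dy":38,"dz":0,"gripper":40}]'
python3 -m inch '[{"ax":0,"ay":0,"az":0,"dx":-8,"dy":38,"dz":0,"gripper":40},{"ax":0,"ay":0,"az":0,"dx":-8,"dy":38,"dz":0,"gripper":40},{"ax":0,"ay":0,"az":0,"dx":-8,"dy":38,"dz":0,"gripper":40},{"ax":0,"ay":0,"az":0,"dx":-8,"dy":38,"dz":0,"gripper":40},{"ax":0,"ay":0,"az":0,"dx":-8,"dy":38,"dz":0,"gripper":40},{"ax":0,"ay":0,"az":0,"dx":-8,"dy":24,"dz":0,"gripper":40},{"ax":0,"ay":0,"az":0,"dx":0,"dy":8,"dz":0,"gripper":40},{"ax":0,"ay":0,"az":0,"dx":0,"dy":0,"dz":0,"gripper":40}]'
python3 -m inch '[{"ax":0,"ay":0,"az":0,"dx":0,"dy":0,"dz":0,"gripper":40},{"ax":0,"ay":0,"az":0,"dx":0,"dy":0,"dz":0,"gripper":40},{"ax":0,"ay":0,"az":0,"dx":0,"dy":0,"dz":0,"gripper":40}]'
python3 -c "
from h import *
to(uw(-.078,0,.0612),np.pi/2+YAW)
c=cam('wrist');save(c,'w10.png')"
```

```text
time: 23.85
position: [0.4946, -0.0855, 0.2036]
tool_rot: [0.048, 0.999, 0.001, -0.003]
ft_force: [0.3, 0.4, -2.1]
grip_width: 0.0535
time: 24.65
position: [0.5634, 0.1296, 0.2037]
tool_rot: [0.047, 0.999, -0.0, -0.002]
ft_force: [0.4, -1.3, -1.2]
grip_width: 0.0534
time: 24.95
position: [0.5647, 0.1275, 0.2059]
tool_rot: [0.049, 0.999, -0.0, -0.0]
ft_force: [-0.0, 0.8, -2.1]
grip_width: 0.0534
az -0.0013
pos [0.5647 0.1275 0.2059] tilt [-6.e-04 -3.e-04 -1.e+00] t 24.95 q [ 0.03  0.49  1.57 -0.    1.09 -1.44]
d tool mm (after turn) [  0.6   3.8 144.7]
```

View pics/w10.png

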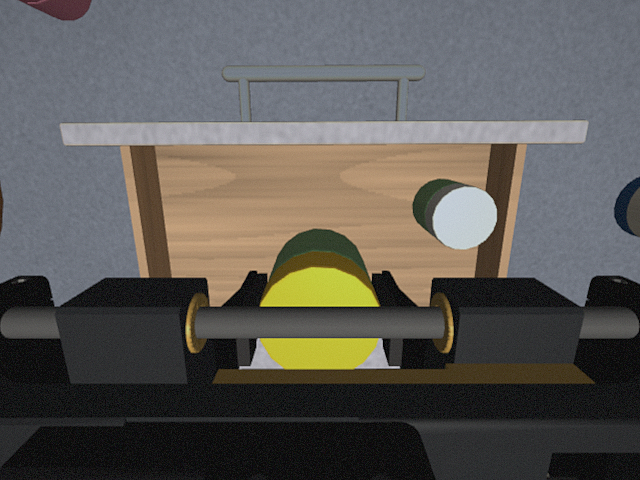

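White stands at (463,217), with room beside the yellow jar for the finger. Lowering in the middle.

```bash
python3 -m inch '[{"ax":0,"ay":0,"az":0,"dx":0,"dy":2,"dz":15,"gripper":40},{"ax":0,"ay":0,"az":0,"dx":0,"dy":0,"dz":35,"gripper":40},{"ax":0,"ay":0,"az":0,"dx":0,"dy":0,"dz":40,"gripper":40},{"ax":0,"ay":0,"az":0,"dx":0,"dy":0,"dz":30,"gripper":40},{"ax":0,"ay":0,"az":0,"dx":0,"dy":0,"dz":12,"gripper":40},{"ax":0,"ay":0,"az":0,"dx":0,"dy":0,"dz":6,"gripper":40},{"ax":0,"ay":0,"az":0,"dx":0,"dy":0,"dz":0,"gripper":40},{"ax":0,"ay":0,"az":0,"dx":0,"dy":0,"dz":0,"gripper":40}]'
python3 -m inch '[{"ax":0,"ay":0,"az":0,"dx":0,"dy":0,"dz":2,"gripper":40},{"ax":0,"ay":0,"az":0,"dx":0,"dy":0,"dz":2,"gripper":40},{"ax":0,"ay":0,"az":0,"dx":0,"dy":0,"dz":2,"gripper":40},{"ax":0,"ay":0,"az":0,"dx":0,"dy":0,"dz":1,"gripper":40},{"ax":0,"ay":0,"az":0,"dx":0,"dy":0,"dz":0,"gripper":40},{"ax":0,"ay":0,"az":0,"dx":0,"dy":0,"dz":0,"gripper":40}]'
```

```text
time: 25.8
position: [0.5665, 0.1307, 0.0695]
tool_rot: [0.048, 0.999, 0.0, 0.002]
ft_force: [-1.0, 0.4, -2.6]
grip_width: 0.0535
time: 26.4
position: [0.5652, 0.1308, 0.0615]
tool_rot: [0.048, 0.999, 0.0, 0.0]
ft_force: [-1.8, -0.1, 3.4]
grip_width: 0.0534
```

Contact at 0.0615 m, the same as the grasp height. Release, lift and go for black.

```bash
python3 -m inch '[{"ax":0,"ay":0,"az":0,"dx":0,"dy":0,"dz":-1,"gripper":78},{"ax":0,"ay":0,"az":0,"dx":0,"dy":0,"dz":0,"gripper":78},{"ax":0,"ay":0,"az":0,"dx":0,"dy":0,"dz":0,"gripper":78},{"ax":0,"ay":0,"az":0,"dx":0,"dy":0,"dz":-20,"gripper":78},{"ax":0,"ay":0,"az":0,"dx":0,"dy":0,"dz":-40,"gripper":78},{"ax":0,"ay":0,"az":0,"dx":0,"dy":0,"dz":-40,"gripper":78},{"ax":0,"ay":0,"az":0,"dx":0,"dy":0,"dz":-40,"gripper":78},{"ax":0,"ay":0,"az":0,"dx":0,"dy":0,"dz":0,"gripper":78}]'
python3 -c "
from h import *
c=cam('wrist');save(c,'w11.png');c=cam('top');save(c,'t5.png');np.savez('pics/t5.npz',**c)
to([.478,-.410,.2],np.pi/2+YAW)"
```

```text
time: 27.2
position: [0.5693, 0.1311, 0.208]
tool_rot: [0.048, 0.999, 0.001, 0.006]
ft_force: [0.6, -0.1, 0.7]
grip_width: 0.0678
az 0.0005
pos [0.5656 0.1308 0.203 ] tilt [ 2.4e-03  1.0e-04 -1.0e+00] t 27.3 q [ 0.03  0.49  1.57 -0.    1.08 -1.44]
d tool mm (after turn) [  35.2 -546.7    2.8]
```

View pics/w11.png

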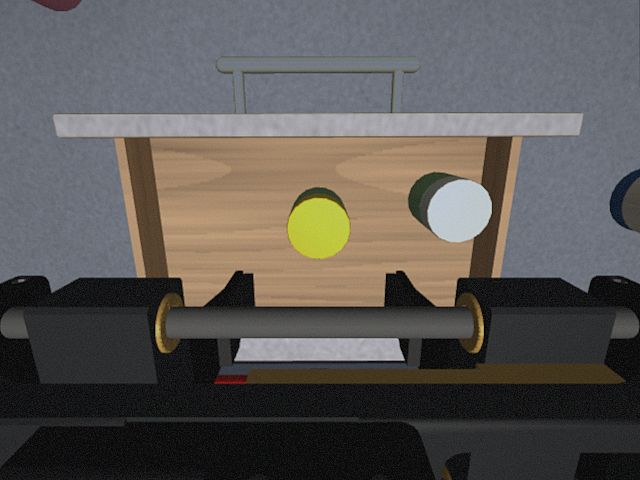

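View pics/t5.png

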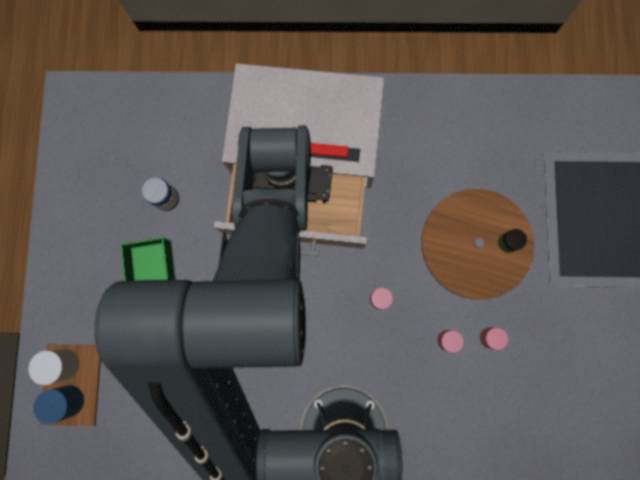

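Yellow (319,227) and white (458,210) stand upright in the drawer, and black is still at (514,240) in the top view. Moving to black.

```bash
python3 -m inch '[{"ax":0,"ay":0,"az":0,"dx":2,"dy":-22,"dz":0,"gripper":90},{"ax":0,"ay":0,"az":0,"dx":3,"dy":-42,"dz":0,"gripper":90},{"ax":0,"ay":0,"az":0,"dx":3,"dy":-42,"dz":0,"gripper":90},{"ax":0,"ay":0,"az":0,"dx":3,"dy":-42,"dz":0,"gripper":90},{"ax":0,"ay":0,"az":0,"dx":3,"dy":-42,"dz":0,"gripper":90},{"ax":0,"ay":0,"az":0,"dx":3,"dy":-42,"dz":0,"gripper":90},{"ax":0,"ay":0,"az":0,"dx":3,"dy":-42,"dz":0,"gripper":90},{"ax":0,"ay":0,"az":0,"dx":3,"dy":-42,"dz":0,"gripper":90}]'
python3 -m inch '[{"ax":0,"ay":0,"az":0,"dx":3,"dy":-42,"dz":0,"gripper":90},{"ax":0,"ay":0,"az":0,"dx":3,"dy":-42,"dz":0,"gripper":90},{"ax":0,"ay":0,"az":0,"dx":3,"dy":-42,"dz":0,"gripper":90},{"ax":0,"ay":0,"az":0,"dx":2,"dy":-42,"dz":0,"gripper":90},{"ax":0,"ay":0,"az":0,"dx":1,"dy":-42,"dz":0,"gripper":90},{"ax":0,"ay":0,"az":0,"dx":0,"dy":-20,"dz":0,"gripper":90},{"ax":0,"ay":0,"az":0,"dx":0,"dy":0,"dz":0,"gripper":90},{"ax":0,"ay":0,"az":0,"dx":0,"dy":0,"dz":0,"gripper":90}]'
python3 -m inch '[{"ax":0,"ay":0,"az":0,"dx":0,"dy":0,"dz":0,"gripper":90},{"ax":0,"ay":0,"az":0,"dx":0,"dy":0,"dz":0,"gripper":90}]'
python3 -c "
from h import *
to([.478,-.410,.0605],np.pi/2+YAW)
c=cam('wrist');save(c,'w12.png');np.savez('pics/w12.npz',**c)"
```

```text
time: 28.1
position: [0.5103, -0.1825, 0.1999]
tool_rot: [0.048, 0.999, 0.001, -0.002]
ft_force: [1.1, -0.2, 0.2]
grip_width: 0.0782
time: 28.9
position: [0.4775, -0.4075, 0.2005]
tool_rot: [0.048, 0.999, 0.002, -0.001]
ft_force: [-0.2, -0.6, -0.6]
grip_width: 0.0786
time: 29.1
position: [0.4784, -0.4072, 0.2019]
tool_rot: [0.047, 0.999, 0.001, -0.0]
ft_force: [-0.1, 0.7, 0.5]
grip_width: 0.0782
az 0.0026
pos [ 0.4784 -0.4072  0.2019] tilt [-6.0e-04  1.2e-03 -1.0e+00] t 29.1 q [-0.88  0.56  1.44  0.    1.14 -2.36]
d tool mm (after turn) [  0.   -2.9 141.4]
```

View pics/w12.png

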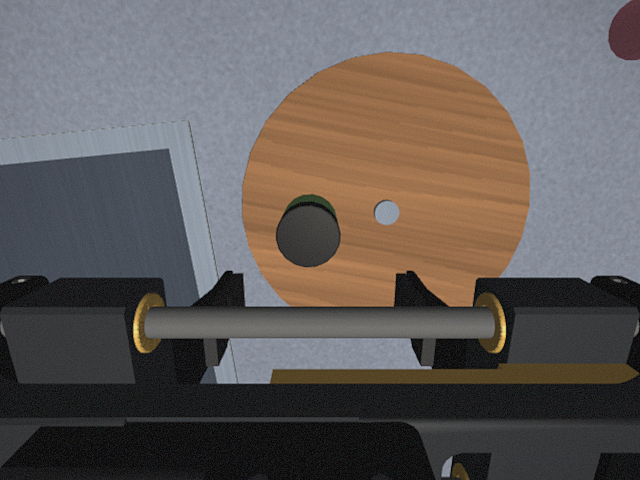

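```bash
python3 -c "
from h import *
c=dict(np.load('pics/w12.npz'));p=ray(c,308,235,.096);print(p);to([*p[:2],.0605])"
```

```text
[ 0.4773312 -0.4156615  0.096    ]
pos [ 0.4785 -0.4075  0.2021] tilt [-4.e-04  7.e-04 -1.e+00] t 29.15 q [-0.88  0.56  1.44  0.    1.14 -2.36]
d tool mm (after turn) [  0.4  -8.3 141.6]
```

The black lid at (308,235) maps to y = -0.416. Top gave -0.412 and scene -0.418, so they agree.

```bash
python3 -m inch '[{"ax":0,"ay":0,"az":0,"dx":0,"dy":-7.5,"dz":0,"gripper":90},{"ax":0,"ay":0,"az":0,"dx":0,"dy":0,"dz":42,"gripper":90},{"ax":0,"ay":0,"az":0,"dx":0,"dy":0,"dz":45,"gripper":90},{"ax":0,"ay":0,"az":0,"dx":0,"dy":0,"dz":30,"gripper":90},{"ax":0,"ay":0,"az":0,"dx":0,"dy":0,"dz":15,"gripper":90},{"ax":0,"ay":0,"az":0,"dx":0,"dy":0,"dz":9,"gripper":90},{"ax":0,"ay":0,"az":0,"dx":0,"dy":0,"dz":0,"gripper":90},{"ax":0,"ay":0,"az":0,"dx":0,"dy":0,"dz":0,"gripper":90}]'
python3 -m inch '[{"ax":0,"ay":0,"az":0,"dx":0,"dy":0,"dz":0,"gripper":40},{"ax":0,"ay":0,"az":0,"dx":0,"dy":0,"dz":0,"gripper":40},{"ax":0,"ay":0,"az":0,"dx":0,"dy":0,"dz":0,"gripper":40},{"ax":0,"ay":0,"az":0,"dx":0,"dy":0,"dz":0,"gripper":40},{"ax":0,"ay":0,"az":0,"dx":0,"dy":0,"dz":0,"gripper":40}]' 20
python3 -m inch '[{"ax":0,"ay":0,"az":0,"dx":0,"dy":0,"dz":-15,"gripper":40},{"ax":0,"ay":0,"az":0,"dx":0,"dy":0,"dz":-30,"gripper":40},{"ax":0,"ay":0,"az":0,"dx":0,"dy":0,"dz":-40,"gripper":40},{"ax":0,"ay":0,"az":0,"dx":0,"dy":0,"dz":-40,"gripper":40},{"ax":0,"ay":0,"az":0,"dx":0,"dy":0,"dz":-20,"gripper":40},{"ax":0,"ay":0,"az":0,"dx":0,"dy":0,"dz":0,"gripper":40},{"ax":0,"ay":0,"az":0,"dx":0,"dy":0,"dz":0,"gripper":40}]'
python3 -c "
from h import *
print(robot.get_obs()['grip_width']);to(uw(-.078,-.092,.2),np.pi/2+YAW)"
```

```text
time: 29.95
position: [0.4782, -0.4178, 0.0624]
tool_rot: [0.048, 0.999, -0.001, 0.001]
ft_force: [0.0, -0.0, -0.4]
grip_width: 0.0784
time: 30.45
position: [0.4775, -0.4169, 0.0616]
tool_rot: [0.048, 0.999, -0.0, 0.0]
ft_force: [-1.0, -0.0, 3.4]
grip_width: 0.0536
time: 31.15
position: [0.4769, -0.4163, 0.2059]
tool_rot: [0.048, 0.999, 0.0, -0.0]
ft_force: [-0.6, 0.3, -1.8]
grip_width: 0.0537
0.05366803988973571
az 0.0005
pos [ 0.4769 -0.4163  0.2059] tilt [-5.e-04  5.e-04 -1.e+00] t 31.15 q [-0.89  0.56  1.43 -0.    1.16 -2.37]
d tool mm (after turn) [-34.4 461.5   6.1]
```

```bash
python3 -m inch '[{"ax":0,"ay":0,"az":0,"dx":-2,"dy":19,"dz":0,"gripper":40},{"ax":0,"ay":0,"az":0,"dx":-3,"dy":38,"dz":0,"gripper":40},{"ax":0,"ay":0,"az":0,"dx":-3,"dy":38,"dz":0,"gripper":40},{"ax":0,"ay":0,"az":0,"dx":-3,"dy":38,"dz":0,"gripper":40},{"ax":0,"ay":0,"az":0,"dx":-3,"dy":38,"dz":0,"gripper":40},{"ax":0,"ay":0,"az":0,"dx":-3,"dy":38,"dz":0,"gripper":40},{"ax":0,"ay":0,"az":0,"dx":-3,"dy":38,"dz":0,"gripper":40},{"ax":0,"ay":0,"az":0,"dx":-3,"dy":38,"dz":0,"gripper":40}]'
python3 -m inch '[{"ax":0,"ay":0,"az":0,"dx":-3,"dy":38,"dz":0,"gripper":40},{"ax":0,"ay":0,"az":0,"dx":-3,"dy":38,"dz":0,"gripper":40},{"ax":0,"ay":0,"az":0,"dx":-3,"dy":38,"dz":0,"gripper":40},{"ax":0,"ay":0,"az":0,"dx":-2,"dy":38,"dz":0,"gripper":40},{"ax":0,"ay":0,"az":0,"dx":0,"dy":20,"dz":0,"gripper":40},{"ax":0,"ay":0,"az":0,"dx":0,"dy":5,"dz":0,"gripper":40},{"ax":0,"ay":0,"az":0,"dx":0,"dy":0,"dz":0,"gripper":40},{"ax":0,"ay":0,"az":0,"dx":0,"dy":0,"dz":0,"gripper":40}]'
python3 -m inch '[{"ax":0,"ay":0,"az":0,"dx":0,"dy":0,"dz":0,"gripper":40},{"ax":0,"ay":0,"az":0,"dx":0,"dy":0,"dz":0,"gripper":40}]'
python3 -c "
from h import *
to(uw(-.078,-.092,.0615),np.pi/2+YAW)
c=cam('wrist');save(c,'w13.png')"
```

```text
time: 31.95
position: [0.5258, -0.132, 0.204]
tool_rot: [0.048, 0.999, 0.001, -0.002]
ft_force: [1.0, -0.1, -2.4]
grip_width: 0.0535
time: 32.75
position: [0.5546, 0.0393, 0.2052]
tool_rot: [0.048, 0.999, -0.0, -0.001]
ft_force: [-0.2, 0.5, -2.5]
grip_width: 0.0536
time: 32.95
position: [0.5553, 0.0387, 0.2059]
tool_rot: [0.049, 0.999, -0.0, -0.0]
ft_force: [0.3, 0.4, -2.6]
grip_width: 0.0533
az -0.0012
pos [0.5553 0.0387 0.2059] tilt [-3.e-04 -1.e-04 -1.e+00] t 32.95 q [-0.13  0.46  1.62 -0.    1.06 -1.6 ]
d tool mm (after turn) [-1.000e-01  1.100e+00  1.444e+02]
```

View pics/w13.png

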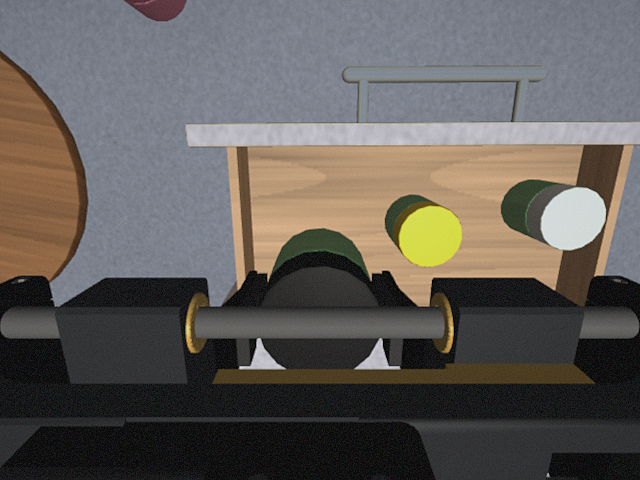

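Yellow (430,235) and white (572,217) are standing and the right spot is free. Lowering black.

```bash
python3 -m inch '[{"ax":0,"ay":0,"az":0,"dx":0,"dy":0,"dz":15,"gripper":40},{"ax":0,"ay":0,"az":0,"dx":0,"dy":0,"dz":35,"gripper":40},{"ax":0,"ay":0,"az":0,"dx":0,"dy":0,"dz":40,"gripper":40},{"ax":0,"ay":0,"az":0,"dx":0,"dy":0,"dz":30,"gripper":40},{"ax":0,"ay":0,"az":0,"dx":0,"dy":0,"dz":12,"gripper":40},{"ax":0,"ay":0,"az":0,"dx":0,"dy":0,"dz":6,"gripper":40},{"ax":0,"ay":0,"az":0,"dx":0,"dy":0,"dz":0,"gripper":40},{"ax":0,"ay":0,"az":0,"dx":0,"dy":0,"dz":0,"gripper":40}]'
python3 -m inch '[{"ax":0,"ay":0,"az":0,"dx":0,"dy":0,"dz":2,"gripper":40},{"ax":0,"ay":0,"az":0,"dx":0,"dy":0,"dz":2,"gripper":40},{"ax":0,"ay":0,"az":0,"dx":0,"dy":0,"dz":2,"gripper":40},{"ax":0,"ay":0,"az":0,"dx":0,"dy":0,"dz":1,"gripper":40},{"ax":0,"ay":0,"az":0,"dx":0,"dy":0,"dz":0,"gripper":40},{"ax":0,"ay":0,"az":0,"dx":0,"dy":0,"dz":0,"gripper":40}]'
```

```text
time: 33.8
position: [0.5567, 0.0396, 0.0694]
tool_rot: [0.048, 0.999, -0.0, 0.001]
ft_force: [0.5, 0.7, -2.5]
grip_width: 0.0537
time: 34.4
position: [0.5555, 0.0398, 0.0615]
tool_rot: [0.048, 0.999, -0.0, 0.0]
ft_force: [-1.5, 0.5, 3.7]
grip_width: 0.0538
```

```bash
python3 -m inch '[{"ax":0,"ay":0,"az":0,"dx":0,"dy":0,"dz":-1,"gripper":78},{"ax":0,"ay":0,"az":0,"dx":0,"dy":0,"dz":0,"gripper":78},{"ax":0,"ay":0,"az":0,"dx":0,"dy":0,"dz":0,"gripper":78},{"ax":0,"ay":0,"az":0,"dx":0,"dy":0,"dz":-20,"gripper":78},{"ax":0,"ay":0,"az":0,"dx":0,"dy":0,"dz":-40,"gripper":78},{"ax":0,"ay":0,"az":0,"dx":0,"dy":0,"dz":-40,"gripper":78},{"ax":0,"ay":0,"az":0,"dx":0,"dy":0,"dz":-40,"gripper":78},{"ax":0,"ay":0,"az":0,"dx":0,"dy":0,"dz":0,"gripper":78}]'
python3 -c "
from h import *
c=cam('wrist');save(c,'w14.png');c=cam('top');save(c,'t6.png');np.savez('pics/t6.npz',**c)
to(uw(-.202,0,.2),np.pi/2+YAW)"
```

```text
time: 35.2
position: [0.5594, 0.0394, 0.2077]
tool_rot: [0.048, 0.999, -0.001, 0.006]
ft_force: [0.6, 0.5, 0.3]
grip_width: 0.068
az 0.0005
pos [0.5559 0.0398 0.203 ] tilt [ 2.4e-03 -3.0e-04 -1.0e+00] t 35.3 q [-0.13  0.46  1.63  0.    1.05 -1.6 ]
d tool mm (after turn) [124.4  91.9   2.7]
```

View pics/w14.png

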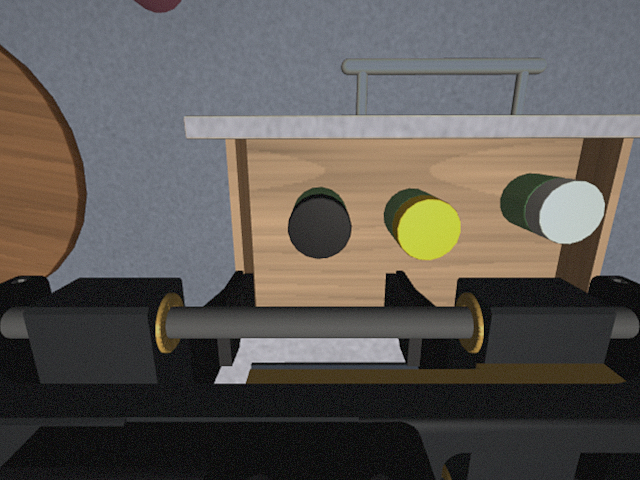

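View pics/t6.png

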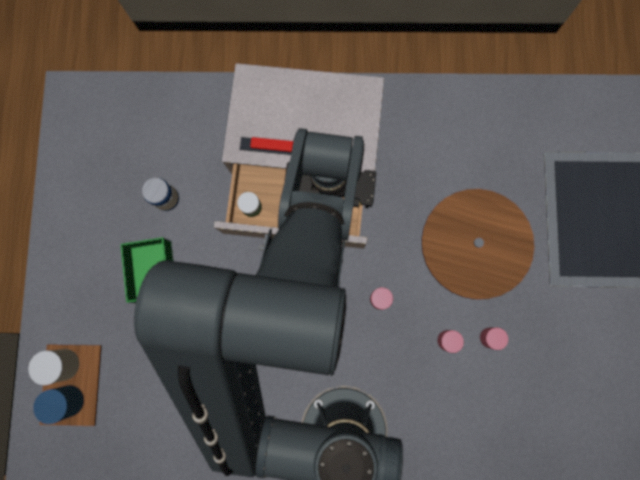

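All three jars stand upright in the drawer: black (319,224), yellow (429,228), white (571,212). The susan is empty. Now close the fingers and move in front of the handle to push.

```bash
python3 -m inch '[{"ax":0,"ay":0,"az":0,"dx":24,"dy":14,"dz":0,"gripper":0},{"ax":0,"ay":0,"az":0,"dx":28,"dy":16,"dz":0,"gripper":0},{"ax":0,"ay":0,"az":0,"dx":28,"dy":16,"dz":0,"gripper":0},{"ax":0,"ay":0,"az":0,"dx":28,"dy":16,"dz":0,"gripper":0},{"ax":0,"ay":0,"az":0,"dx":28,"dy":16,"dz":0,"gripper":0},{"ax":0,"ay":0,"az":0,"dx":26,"dy":14,"dz":0,"gripper":0},{"ax":0,"ay":0,"az":0,"dx":0,"dy":0,"dz":0,"gripper":0},{"ax":0,"ay":0,"az":0,"dx":0,"dy":0,"dz":0,"gripper":0}]'
python3 -m inch '[{"ax":0,"ay":0,"az":0,"dx":0,"dy":0,"dz":0,"gripper":0},{"ax":0,"ay":0,"az":0,"dx":0,"dy":0,"dz":0,"gripper":0}]'
python3 -c "
from h import *
to(uw(-.240,0,.075),np.pi/2+YAW)
c=cam('wrist');save(c,'w15.png')"
```

```text
time: 36.1
position: [0.4021, 0.147, 0.201]
tool_rot: [0.047, 0.999, -0.0, -0.001]
ft_force: [1.3, -0.5, 0.6]
grip_width: 0.0117
time: 36.3
position: [0.404, 0.1464, 0.2017]
tool_rot: [0.048, 0.999, -0.0, 0.0]
ft_force: [0.1, -0.3, 0.2]
grip_width: 0.0019
az -0.0006
pos [0.404  0.1464 0.2017] tilt [ 1.e-04 -1.e-04 -1.e+00] t 36.3 q [ 0.09  0.3   1.92 -0.    0.92 -1.39]
d tool mm (after turn) [  1.    0.4 126.7]
```

View pics/w15.png

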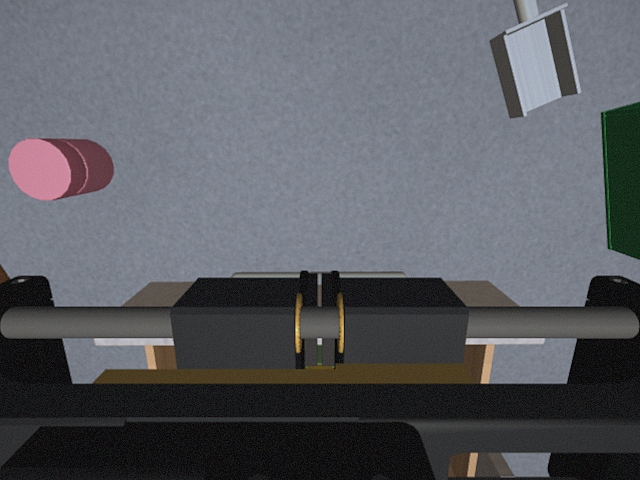

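The fingers are in front of the handle: the bar is at row 273, columns 232–406, and the fingers are centred at column 319. The pink jar (60,168), scoop and box are clear of the descent.

```bash
python3 -m inch '[{"ax":0,"ay":0,"az":0,"dx":0,"dy":0,"dz":40,"gripper":0},{"ax":0,"ay":0,"az":0,"dx":0,"dy":0,"dz":40,"gripper":0},{"ax":0,"ay":0,"az":0,"dx":0,"dy":0,"dz":30,"gripper":0},{"ax":0,"ay":0,"az":0,"dx":0,"dy":0,"dz":16,"gripper":0},{"ax":0,"ay":0,"az":0,"dx":0,"dy":0,"dz":0,"gripper":0},{"ax":0,"ay":0,"az":0,"dx":0,"dy":0,"dz":0,"gripper":0}]'
python3 -m inch '[{"ax":0,"ay":0,"az":0,"dx":-5,"dy":0,"dz":0,"gripper":0},{"ax":0,"ay":0,"az":0,"dx":-5,"dy":0,"dz":0,"gripper":0},{"ax":0,"ay":0,"az":0,"dx":-5,"dy":0,"dz":0,"gripper":0},{"ax":0,"ay":0,"az":0,"dx":-5,"dy":0,"dz":0,"gripper":0},{"ax":0,"ay":0,"az":0,"dx":-5,"dy":0,"dz":0,"gripper":0},{"ax":0,"ay":0,"az":0,"dx":-5,"dy":0,"dz":0,"gripper":0}]'
python3 -c "
from h import *
to(uw(-.068,0,.075),np.pi/2+YAW)"
```

```text
time: 36.95
position: [0.4035, 0.1466, 0.076]
tool_rot: [0.048, 0.999, -0.0, -0.0]
ft_force: [0.9, -0.5, 0.0]
grip_width: 0.0007
time: 37.55
position: [0.4316, 0.144, 0.076]
tool_rot: [0.048, 0.999, -0.0, -0.002]
ft_force: [-3.5, 1.5, 2.1]
grip_width: 0.0004
az 0.0005
pos [0.4316 0.144  0.076 ] tilt [-3.e-03 -1.e-04 -1.e+00] t 37.55 q [ 0.08  0.57  1.98  0.    0.6  -1.4 ]
d tool mm (after turn) [-1.433e+02  1.000e-01  6.000e-01]
```

```bash
python3 -m inch '[{"ax":0,"ay":0,"az":0,"dx":-7,"dy":0,"dz":0,"gripper":0},{"ax":0,"ay":0,"az":0,"dx":-8,"dy":0,"dz":0,"gripper":0},{"ax":0,"ay":0,"az":0,"dx":-8,"dy":0,"dz":0,"gripper":0},{"ax":0,"ay":0,"az":0,"dx":-8,"dy":0,"dz":0,"gripper":0},{"ax":0,"ay":0,"az":0,"dx":-8,"dy":0,"dz":0,"gripper":0},{"ax":0,"ay":0,"az":0,"dx":-8,"dy":0,"dz":0,"gripper":0},{"ax":0,"ay":0,"az":0,"dx":-8,"dy":0,"dz":0,"gripper":0},{"ax":0,"ay":0,"az":0,"dx":-8,"dy":0,"dz":0,"gripper":0}]'
python3 -m inch '[{"ax":0,"ay":0,"az":0,"dx":-8,"dy":0,"dz":0,"gripper":0},{"ax":0,"ay":0,"az":0,"dx":-8,"dy":0,"dz":0,"gripper":0},{"ax":0,"ay":0,"az":0,"dx":-8,"dy":0,"dz":0,"gripper":0},{"ax":0,"ay":0,"az":0,"dx":-8,"dy":0,"dz":0,"gripper":0},{"ax":0,"ay":0,"az":0,"dx":-8,"dy":0,"dz":0,"gripper":0},{"ax":0,"ay":0,"az":0,"dx":-8,"dy":0,"dz":0,"gripper":0},{"ax":0,"ay":0,"az":0,"dx":-4,"dy":0,"dz":0,"gripper":0},{"ax":0,"ay":0,"az":0,"dx":-4,"dy":0,"dz":0,"gripper":0}]'
python3 -c "
from h import *
to(uw(-.068,0,.075),np.pi/2+YAW)
c=cam('wrist');save(c,'w16.png');c=cam('scene');save(c,'s16.png')"
```

```text
time: 38.35
position: [0.4962, 0.1379, 0.076]
tool_rot: [0.048, 0.999, 0.0, -0.0]
ft_force: [-2.4, 1.5, 0.1]
grip_width: 0.0005
time: 39.15
position: [0.5519, 0.1325, 0.0761]
tool_rot: [0.048, 0.999, 0.0, 0.0]
ft_force: [-1.8, 0.9, 0.9]
grip_width: 0.0003
az 0.0004
pos [0.5519 0.1325 0.0761] tilt [ 4.e-04  0.e+00 -1.e+00] t 39.15 q [ 0.04  0.66  1.7   0.    0.79 -1.44]
d tool mm (after turn) [-22.5  -0.    1.1]
```

View pics/s16.png

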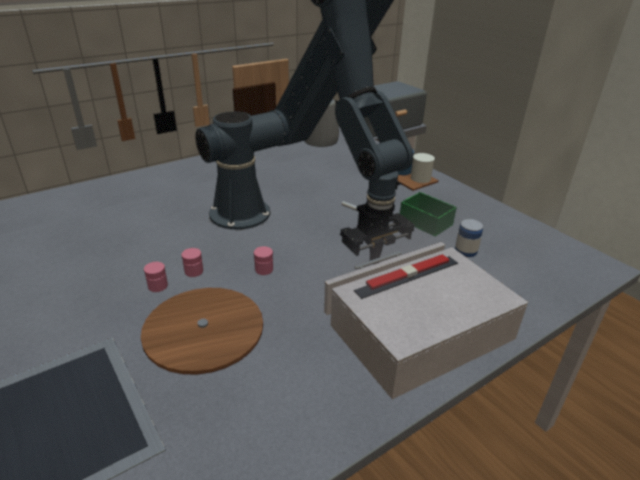

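The drawer is nearly shut, and the panel edge at (385,270) still shows a gap of about 25 mm. Continuing slowly until the force rises.

```bash
python3 -m inch '[{"ax":0,"ay":0,"az":0,"dx":-4,"dy":0,"dz":0,"gripper":0},{"ax":0,"ay":0,"az":0,"dx":-4,"dy":0,"dz":0,"gripper":0},{"ax":0,"ay":0,"az":0,"dx":-4,"dy":0,"dz":0,"gripper":0},{"ax":0,"ay":0,"az":0,"dx":-3,"dy":0,"dz":0,"gripper":0},{"ax":0,"ay":0,"az":0,"dx":-3,"dy":0,"dz":0,"gripper":0},{"ax":0,"ay":0,"az":0,"dx":0,"dy":0,"dz":0,"gripper":0}]'
python3 -m inch '[{"ax":0,"ay":0,"az":0,"dx":-3,"dy":0,"dz":0,"gripper":0},{"ax":0,"ay":0,"az":0,"dx":-3,"dy":0,"dz":0,"gripper":0},{"ax":0,"ay":0,"az":0,"dx":0,"dy":0,"dz":0,"gripper":0},{"ax":0,"ay":0,"az":0,"dx":0,"dy":0,"dz":0,"gripper":0}]'
python3 -c "
from h import *
to(uw(-.068,0,.075),np.pi/2+YAW)"
```

```text
time: 39.85
position: [0.5704, 0.1307, 0.0761]
tool_rot: [0.048, 0.999, -0.0, 0.001]
ft_force: [0.5, 0.3, 0.5]
grip_width: 0.0003
time: 40.25
position: [0.5745, 0.1304, 0.0759]
tool_rot: [0.048, 0.999, -0.0, -0.001]
ft_force: [-3.1, -0.2, 2.2]
grip_width: 0.0005
az 0.0006
pos [0.5745 0.1304 0.0759] tilt [-0.0013 -0.     -1.    ] t 40.25 q [ 0.03  0.68  1.64 -0.    0.82 -1.44]
d tool mm (after turn) [ 0.2 -0.   0.9]
```

```bash
python3 -m inch '[{"ax":0,"ay":0,"az":0,"dx":-2,"dy":0,"dz":0,"gripper":0},{"ax":0,"ay":0,"az":0,"dx":-2,"dy":0,"dz":0,"gripper":0},{"ax":0,"ay":0,"az":0,"dx":0,"dy":0,"dz":0,"gripper":0},{"ax":0,"ay":0,"az":0,"dx":0,"dy":0,"dz":0,"gripper":0}]'
python3 -m inch '[{"ax":0,"ay":0,"az":0,"dx":-2,"dy":0,"dz":0,"gripper":0},{"ax":0,"ay":0,"az":0,"dx":0,"dy":0,"dz":0,"gripper":0},{"ax":0,"ay":0,"az":0,"dx":0,"dy":0,"dz":0,"gripper":0}]'
```

```text
time: 40.65
position: [0.5746, 0.1303, 0.0758]
tool_rot: [0.048, 0.999, -0.0, -0.005]
ft_force: [-10.3, 0.9, 6.9]
grip_width: 0.0004
time: 40.95
position: [0.5747, 0.1303, 0.0757]
tool_rot: [0.048, 0.999, -0.0, -0.007]
ft_force: [-12.6, 1.0, 8.8]
grip_width: 0.0006
```

Hard stop: force rises to 13 N with no motion, so the drawer is shut. Backing off, lifting and checking.

```bash
python3 -m inch '[{"ax":0,"ay":0,"az":0,"dx":8,"dy":0,"dz":0,"gripper":0},{"ax":0,"ay":0,"az":0,"dx":20,"dy":0,"dz":0,"gripper":0},{"ax":0,"ay":0,"az":0,"dx":30,"dy":0,"dz":0,"gripper":0},{"ax":0,"ay":0,"az":0,"dx":20,"dy":0,"dz":0,"gripper":0},{"ax":0,"ay":0,"az":0,"dx":0,"dy":0,"dz":-40,"gripper":0},{"ax":0,"ay":0,"az":0,"dx":0,"dy":0,"dz":-45,"gripper":0},{"ax":0,"ay":0,"az":0,"dx":0,"dy":0,"dz":-45,"gripper":0},{"ax":0,"ay":0,"az":0,"dx":0,"dy":0,"dz":-20,"gripper":0}]'
python3 -m inch '[{"ax":0,"ay":0,"az":0,"dx":0,"dy":40,"dz":0,"gripper":0},{"ax":0,"ay":0,"az":0,"dx":0,"dy":45,"dz":0,"gripper":0},{"ax":0,"ay":0,"az":0,"dx":0,"dy":45,"dz":0,"gripper":0},{"ax":0,"ay":0,"az":0,"dx":0,"dy":45,"dz":0,"gripper":0},{"ax":0,"ay":0,"az":0,"dx":0,"dy":20,"dz":0,"gripper":0},{"ax":0,"ay":0,"az":0,"dx":0,"dy":0,"dz":0,"gripper":0},{"ax":0,"ay":0,"az":0,"dx":0,"dy":0,"dz":0,"gripper":0}]'
python3 -c "
from h import *
c=cam('top');save(c,'t17.png');c2=cam('scene');save(c2,'s17.png')
K=pts(c);m=(K[...,2]>.108)&(K[...,2]<.127)&(K[...,0]>.4)&(K[...,0]<1)&(abs(K[...,1])<.4)
m=cv2.morphologyEx(m.astype(np.uint8),cv2.MORPH_OPEN,np.ones((3,3)));n,l,s,_=cv2.connectedComponentsWithStats(m);i=1+np.argmax(s[1:,4])
print(cv2.minAreaRect(K[l==i][:,:2].astype(np.float32)))
print(robot.get_obs()['position'],robot.get_obs()['ft_force'])"
```

```text
time: 41.75
position: [0.5078, 0.1374, 0.2308]
tool_rot: [0.048, 0.999, 0.001, 0.006]
ft_force: [0.5, -0.7, -0.4]
grip_width: -0.0
time: 42.45
position: [0.5228, 0.3314, 0.226]
tool_rot: [0.047, 0.999, 0.0, 0.001]
ft_force: [-0.2, -0.6, 0.5]
grip_width: 0.0004
((0.7628589868545532, 0.11250654608011246), (0.38121286034584045, 0.2810117304325104), 84.6767807006836)
[0.5225623  0.33022789 0.22604116] [-0.25885008 -0.31794086 -1.15910651]
```

View pics/t17.png

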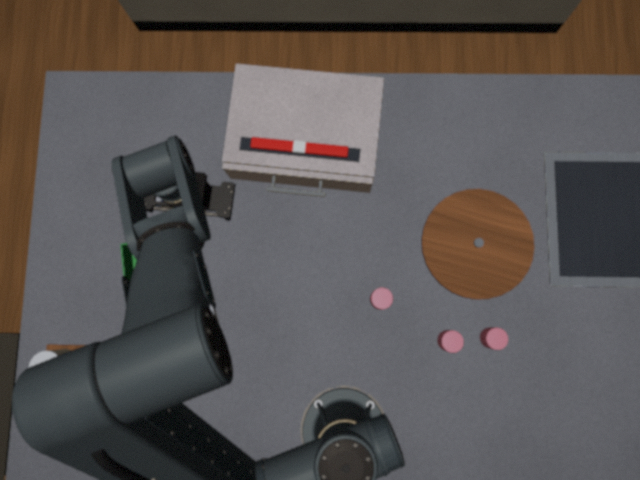

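View pics/s17.png

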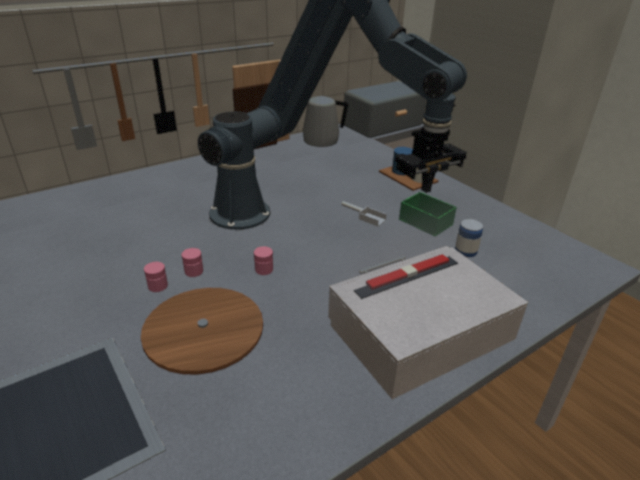

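The drawer is shut: unit plus panel measures 281 mm deep, the same as at the start. The susan is empty, the box, scoop, tin and pink jars are in place, and the arm touches nothing. Handing in.

```bash
python3 -c "
from rig import robot
print(robot.hand_in())"
```

```text
the job is handed in; nothing more can be done
None
```

The job is done and handed in at about 42 s of the 210 s allowed.

- **Child lock:** I pressed the red bar at its white band down to its stop. At 15 N it moved no further, and the pictures showed it level.
- **Drawer open:** I pulled it open by the handle, 150 mm to its stop.
- **Jars:** Three were on the lazy susan: white, yellow and black lids. All three went upright onto the drawer floor. The last view before closing showed them standing and the susan empty.
- **Drawer shut:** I pushed on the handle bar until it hit a hard stop at about 13 N. From above, the unit with its drawer front measures 281 mm deep, the same as at the start.
- **Left alone:** In the last pictures the green box, scoop, blue tin and pink jars looked unmoved, and the arm stood clear of everything.

No check failed. The jars can't be seen with the drawer shut, so I couldn't confirm they stayed upright while it closed. I pushed slowly, about 0.08 m/s at most, and saw no force jump before the end stop.

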